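# Load a gel cassette into the casting stand and clamp it

## Task

Draw the gel cassette, the white-backed one with the blue edge strips, up out of the slotted drying rack and set it, without dropping it, in the inclined casting stand: its foot on the rubber gasket behind the front lip, between the side guides, leaning flat against the back plate. Then swing the red clamp bar over and press it fully down onto the cassette's top edge, and let go. Leave the two short glass plates in the rack and everything else on the bench where it is.

Things in the scene. Friction and masses are not known exactly. Their poses are not given: they have to be found in the camera images.
- cassette: Gel cassette, one rigid loose piece 100 mm wide (its y), 100 mm tall (z), 8 mm thick (x), 140 to 240 g: clear glass plate on the -x face, white ceramic plate on the +x face, blue strips 12 mm wide down both side edges between them. Origin: centre of its underside; z points to its top edge. Starts upright in one of the rack's three slots.
- rack: White slotted drying rack, fixed, 130 (x) by 126 (y) by 70 mm tall; origin: centre of its underside. Floor 10 mm up. Three upright slots at x = -34, 0, +34 mm, 11 mm wide (x), 60 mm deep, hold the plates by their side edges; plates stand with their thickness along its x. The middle (|y| under 42 mm) is open.
- plate_a: One of two bare short glass plates in the other two slots: 100 mm wide (y), 70 mm tall, 5 mm thick (x), pale green, loose, to be left there. Origin: centre of its underside.
- plate_b: The other short glass plate, the same as plate_a.
- bed: Inclined bed of the fixed white and grey casting stand, leaning back 28 degrees from vertical: z points up along the face of the back plate (10 mm thick), x into the plate (away from the front), y along it. Origin: middle of the face's foot, on top of the black rubber gasket. A seated cassette, either broad face to the plate, has its origin at x = -4 mm, y = z = 0 here and its z along this z.
- lip (a point): Middle of the top inner edge of the front lip that keeps the cassette's foot in: bed x = -13 mm, z = 8 mm. The foot goes between it and the back plate (x = 0). The lip runs the whole width; its outer side is at x = -18 mm.
- guide_top (a point): Top inner edge of the -y side guide: bed x = -6, y = -53, z = 50 mm; a flare goes on to z = 61 mm. The other guide mirrors it at y = +53 mm; the guides centre the 100 mm wide cassette to 3 mm either way.
- notch (a point): Middle of the back plate's top edge between its two horns, at bed z = 55 mm: above it, from y = -40 to +44 mm, the space behind the cassette is open for a finger. The horns stand at y = -40 to -62 mm (up to z = 125 mm) and y = +44 to +74 mm (up to z = 113 mm).
- keeper (a point): Floor of the keeper slot (17 mm wide along x, open at the top) on the -y horn into which the bar drops: bed x = -4, y = -57, z = 100 mm. The keeper reaches y = -52 to -62 mm, forward to x = -17 mm and up to z = 125 mm.
- clamp_hinge (a point): Hinge pin of the clamp bar, at x = -4, y = 68, z = 110 mm in the bed's frame; its axis is the bed's x. Its white bracket reaches y = 59 to 77 mm, forward to x = -27 mm and up to z = 120 mm.
- clamp_grip (a point): Middle of the red grip at the free end of the clamp bar, 148 mm from the hinge: 14 mm thick along the bed's x, 18 mm across, 36 mm long along the bar. The bar is 12 by 14 mm with a black rubber pad beneath, its underside 10 mm below the pin. Bar down: it lies along the bed's -y, this point at x = -4, y = -80, z = 111 mm in the bed's frame, outside the -y horn.
- clamp (a joint): Angle of the clamp bar (rad): 0 when the rubber pad lies on the top edge of a seated cassette (stop at -0.03); grows as the free end swings up, at 1.57 the bar points along the bed's z. Starts at 1.68 to 1.95, leaning outward to +y. Stiff friction hinge, 0.22 N m (1.5 N at the grip): it stays where it is left.
- comb: White gel comb 95 by 27 by 6 mm lying flat, loose; origin: middle of its underside.
- beaker: Glass beaker, 68 mm across, 90 mm tall, loose; origin: centre of its underside.
- jug: Translucent measuring jug, 116 mm across, 145 mm tall, handle to its +y, loose; origin: centre of its underside.
- carton: Blue and white cream carton, 62 by 90 mm, 126 mm tall, loose; origin: centre of its underside.
- reagent: Amber reagent bottle, 70 mm across, 150 mm tall, loose; origin: centre of its underside.
There are look-alikes about, which are no part of the job. What is shaped like the part that bears bed but brown or orange is not meant. There is more than one size of the cassette; the one meant has the size given above.

How it is judged:
By the outcome, as a careful person would: the job done as asked, in the order asked, and still so for the second after the job is handed in, with the robot touching nothing.
It also fails if it takes over 72 s, if anything falls off the work surface, if the arm or the gripper's body presses on something with over 40 N, if the wrist force passes 120 N, or if a joint passes its speed limit or range.

## Robot

A 7-joint arm with a two-finger parallel gripper is mounted at the origin on the work surface. World frame = base frame: x ahead of the robot, y to its left, z up, the work surface at z = 0. Lengths are in m, angles in degrees, forces in N, time in s.
With the tool pointing down it reaches from about 0.425 to 0.875 m from the base axis. Payload 4.7 kg.
Tool frame: the origin (TCP) lies midway between the tips of the shut fingers; the grasp point (between the pads) lies 19 mm behind it; y points along the fingers, x is the direction in which the jaws open and shut, and the axes are right-handed (so a half turn about y gives the same grasp; the last joint's range is limited). The gripper opens to 87 mm and grips with 3 to 60 N. Pads are 19 mm wide; open, the fingers measure 117 mm over their backs; the gripper's body (75 mm by 190 mm) begins 51 mm behind the grasp point.
Start: joints at [-63.077, 18.392, -4.016, 83.108, 1.295, 78.541, -3.26], TCP at [0.286, 0.584, 0.223] pointing down, gripper open.
Joint ranges: [-163.93, 163.93], [-17.29, 119.83], [-79.2, 71.16], [3.27, 140.29], [-89.18, 269.18], [5.43, 117.66], [-154.24, 154.24]. Speed limits (degrees/s): [147.25, 147.25, 180, 180, 180, 180, 180].

## Interface

Orientations are given as [roll, pitch, yaw] about the fixed x, y, z axes, in that order (R = Rz(yaw) Ry(pitch) Rx(roll)).
In Python, from cell import env gives the robot as it stands.
- The arm moves only by the tool carry_out, never from a script. Its argument "targets" is a list of rows, each a list of 2 entries, a list of its own where there are three numbers: the shift along the tool's x, y, z in mm, then the turn, a rotation vector about the tool's x, y, z in degrees. A call has 1 to 12 rows; each row shifts and turns the commanded pose from where the row before left it, along the tool's axes as they then stand; what a row does not reach is not made up. A row lasts 1/10 s, in which the tool goes at most 50 mm and 8.59 degrees, less where a joint would pass 70% of its speed; a pose out of reach is approached as far as the arm can. A call with a gripper value outside its range is refused whole. "jaw" is the opening, from 0 (shut) to 1 (fully open), set as the call begins (left out, the last holds). The fingers move at their own pace and stop on an object; "squeeze" is the grip in N (left out, the last holds). Time passes only in rows, so rows that do not move let the fingers close. It gives the time, the measured TCP pose, the force and the opening at its end, in the units of the state.
- env.get_obs(): the state, without advancing time (a new reading comes with each control period).
- env.read_camera(name): name is "scene" or "top"; returns the picture (420x560x3 uint8, red, green, blue); there is no depth.
- env.get_calibration(name): a dict with "fx", "fy", "cx", "cy" (pixels), "R" (3x3) and "t" (3): a world point X has camera coordinates R X + t. Camera axes: x right, y down, z forward; pixel columns grow to the right and rows downward; lengths in m; the calibration is good to about 2 mm. A picture is of the moment at which its call begins. get_calibration takes no time and is no camera call.
- env.sign_off(): hands the job in, once; it reports no verdict.
Trained networks look in the newest picture that a camera, given by its name, has taken for a name from the list of things; names that differ only in an ending like _2 or _b are one class to them, and where a whole thing is asked for, a point or a joint stands for the part that bears it (a point fixed in the world has none). Each returns a list of dicts, best first, with "p" (0 to 1); they miss things now and then, are a little off and sometimes report something else, mostly with a low value. They report only what shows in the picture. A call takes as long as a camera call. They do not tell look-alikes from the thing itself.
- env.outline_of(camera, label): "mask" (420x560 bool, what is visible of it) and "xy" ([column, row] in pixels, amid what is visible of it).
The state is a dict: "time_s": time; "qpos": joint angles; "joint_velocities": joint speeds; "effort": joint torques, N m; "tool_pos": TCP position; "tool_rot": TCP orientation; "force": force on the tool from outside, world axes, zero at the start; "wrist_torque": the same for the moment, N m; "grip_width": finger opening in m.
Only numpy, scipy, OpenCV 4.12 (cv2) and the standard library are available. Lean on these libraries where they do the work, as an engineer would, in place of code of your own. Each camera call takes 0.05 s, during which the arm holds its last target.

## Working session

There is one attempt and no reset: what is moved stays moved. The work goes in short steps, Python scripts to look and compute and a tool call to move; the robot and the scene stay as the last step left them, time stands still between calls to the robot, and variables do not carry over. Pictures are saved under pics/ and viewed, and the job is handed in when it is done.

Besides the shell and the picture viewer there is one more tool, called after "Call:" by a JSON object that holds its "fn" and its "kwargs", one argument or row to a line. carry_out: Moves the arm, as the interface text tells. Its arguments: {"type":"object","properties":{"targets":{"type":"array","items":{"type":"array"}},"jaw":{"type":"number"},"squeeze":{"type":"number"}},"required":["targets"]}

```bash
ls; mkdir -p pics
python3 - <<'E'
from cell import env
import cv2,json
print(env.get_obs())
for n in ("scene","top"):
    im=env.read_camera(n); cv2.imwrite(f"pics/{n}0.png",im[:,:,::-1]); print(n,env.get_calibration(n))
E
```

```text
pics
{'time_s': 0.0, 'qpos': array([-63.07595013,  18.43595155,  -4.01577723,  83.17426107,
         1.29444637,  78.54147322,  -3.25854514]), 'joint_velocities': array([ 0.01419344,  0.00823608,  0.02569943, -0.07862781, -0.02560116,
       -0.00429356, -0.02510675]), 'effort': array([ 2.95278733e-05, -4.91289318e+01, -4.03697211e-01, -3.12529886e+01,
       -6.39509107e-02,  4.36582498e-02,  1.52263888e-04]), 'tool_pos': array([0.28592259, 0.58312122, 0.2215024 ]), 'tool_rot': array([-90.00519078,   0.10647239,  63.88725813]), 'force': array([ 0.06368401, -0.14181756, -0.38316438]), 'wrist_torque': array([-0.03561031, -0.05240505, -0.0622865 ]), 'grip_width': 0.08695644567363038}
scene {'fx': 408.51078867949394, 'fy': 408.51078867949394, 'cx': 275.4160486856226, 'cy': 211.5882153349776, 'R': array([[-0.84043116,  0.541364  ,  0.0245048 ],
       [ 0.29425651,  0.4938512 , -0.81824452],
       [-0.45506985, -0.6804675 , -0.57434782]]), 't': array([ 0.37538461, -0.10917529,  1.39344201])}
top {'fx': 410.1298671719668, 'fy': 410.1298671719668, 'cx': 280.39119680332334, 'cy': 204.27527153029715, 'R': array([[ 0.05844515, -0.99828345,  0.00378305],
       [-0.97788981, -0.05801257, -0.20091306],
       [ 0.20078764,  0.00804298, -0.97960177]]), 't': array([0.0587386 , 0.49710685, 1.10849507])}
```

View pics/scene0.png

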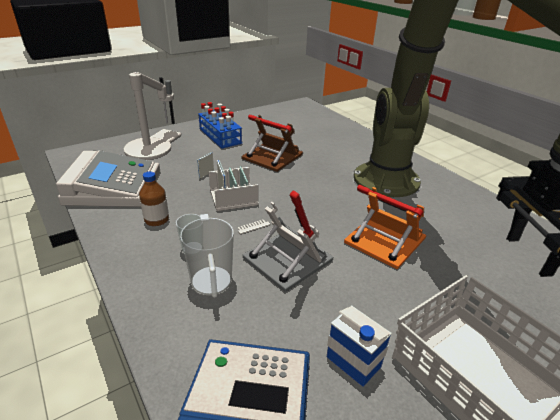

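View pics/top0.png

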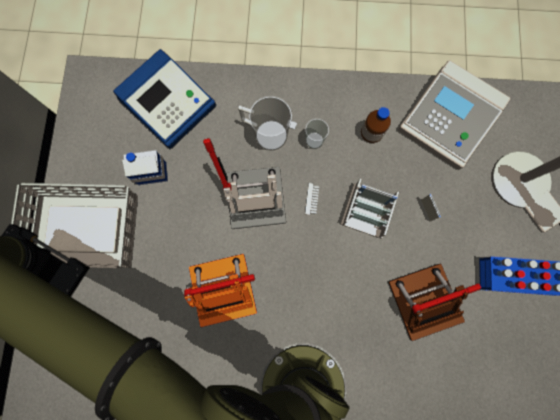

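The scene picture shows the white and grey stand at about (288,245) and the rack at about (230,183). In the top picture they are at (255,195) and (370,207). Next I'll zoom in on both.

Run:
```python
from cell import env
import cv2,numpy as np
s=cv2.imread("pics/scene0.png");t=cv2.imread("pics/top0.png")
a=cv2.resize(s[140:300,170:350],None,fx=4.2,fy=3.7*4.2/4.2,interpolation=cv2.INTER_CUBIC)
a=cv2.resize(s[140:290,180:340],(640,600),interpolation=cv2.INTER_CUBIC);cv2.imwrite("pics/sz.png",a)
b=cv2.resize(t[130:250,190:410],(792,432),interpolation=cv2.INTER_CUBIC);cv2.imwrite("pics/tz.png",b)
for lab in ["cassette","rack","bed","clamp_hinge","clamp_grip","notch","keeper","lip","plate_a","comb"]:
  for c in ("scene","top"):
    r=env.outline_of(c,lab)
    print(lab,c,[(round(float(d['p']),2),np.round(d['xy']).tolist(),int(d['mask'].sum())) for d in r[:5]])
    for i,d in enumerate(r[:3]): np.save(f"pics/m_{lab}_{c}_{i}.npy",d['mask'])
```

```text
cassette scene [(0.57, [202.0, 163.0], 307), (0.51, [222.0, 178.0], 180)]
cassette top [(0.86, [431.0, 208.0], 295), (0.74, [376.0, 198.0], 413), (0.63, [247.0, 199.0], 1810)]
rack scene [(0.59, [234.0, 194.0], 1351)]
rack top [(0.76, [366.0, 218.0], 1198)]
bed scene [(0.82, [301.0, 232.0], 1320), (0.8, [392.0, 214.0], 1439), (0.67, [274.0, 136.0], 831)]
bed top [(0.71, [441.0, 310.0], 1646), (0.65, [220.0, 297.0], 1894), (0.64, [246.0, 197.0], 2115)]
clamp_hinge scene [(0.73, [395.0, 202.0], 401), (0.57, [300.0, 212.0], 392), (0.49, [273.0, 124.0], 189)]
clamp_hinge top [(0.95, [216.0, 164.0], 376), (0.93, [218.0, 289.0], 443), (0.71, [445.0, 298.0], 451), (0.17, [248.0, 199.0], 1962)]
clamp_grip scene [(0.81, [300.0, 213.0], 383), (0.69, [272.0, 124.0], 190), (0.56, [392.0, 202.0], 373)]
clamp_grip top [(0.87, [221.0, 286.0], 497), (0.81, [219.0, 165.0], 342), (0.81, [442.0, 300.0], 429)]
notch scene [(0.9, [274.0, 136.0], 898), (0.89, [392.0, 216.0], 1512), (0.7, [221.0, 180.0], 152)]
notch top [(0.78, [219.0, 298.0], 2086), (0.66, [247.0, 200.0], 1905), (0.66, [439.0, 310.0], 1601), (0.28, [218.0, 168.0], 369)]
keeper scene [(0.93, [298.0, 232.0], 1520), (0.57, [391.0, 214.0], 1398)]
keeper top [(0.83, [248.0, 199.0], 1995), (0.75, [224.0, 301.0], 1947), (0.61, [438.0, 310.0], 1655)]
lip scene [(0.91, [277.0, 136.0], 804), (0.86, [394.0, 218.0], 1375), (0.73, [300.0, 232.0], 1458)]
lip top [(0.82, [438.0, 309.0], 1592), (0.61, [248.0, 199.0], 1847)]
plate_a scene [(0.41, [229.0, 178.0], 82)]
plate_a top [(0.52, [365.0, 214.0], 218)]
comb scene [(0.77, [250.0, 225.0], 191)]
comb top [(0.63, [309.0, 201.0], 209)]
```

View pics/sz.png

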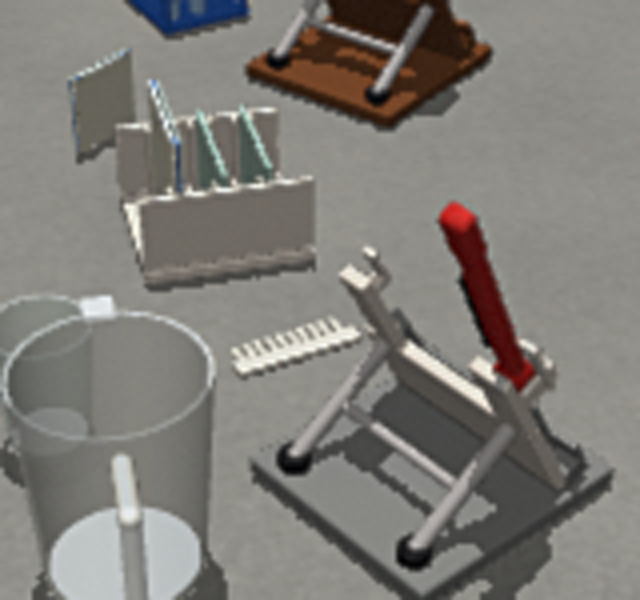

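View pics/tz.png

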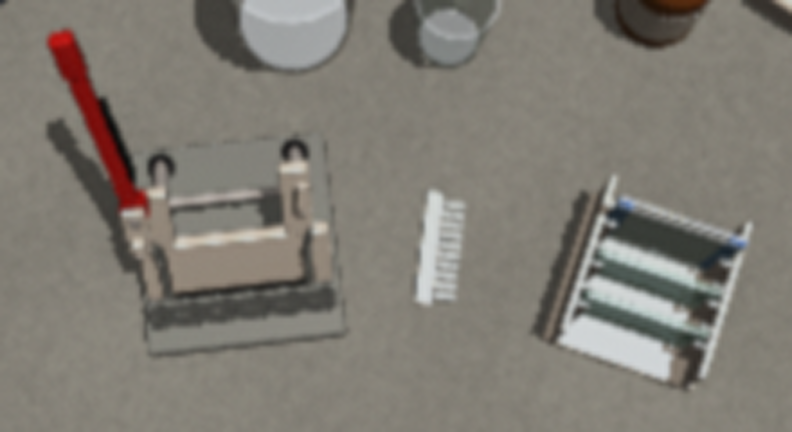

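The cassette with the blue corners is in the rack slot farthest from the robot. The smaller one at top (431,208) is the look-alike. I'll enlarge the crops so I can pick precise points.

```bash
cat > crop.py <<'E'
import cv2
def crop(src,dst,u0,v0,u1,v1,k,step=10):
    im=cv2.imread(src) if isinstance(src,str) else src
    a=cv2.resize(im[v0:v1,u0:u1],None,fx=k,fy=k,interpolation=cv2.INTER_CUBIC)
    for u in range(u0-u0%step+step,u1,step):
        x=int((u+.5-u0)*k); cv2.line(a,(x,0),(x,6),(0,0,255),1); cv2.putText(a,str(u),(x-10,16),0,.35,(0,0,255),1)
    for v in range(v0-v0%step+step,v1,step):
        y=int((v+.5-v0)*k); cv2.line(a,(0,y),(6,y),(0,0,255),1); cv2.putText(a,str(v),(8,y+4),0,.35,(0,0,255),1)
    cv2.imwrite(dst,a)
E
python3 - <<'E'
from crop import crop
crop("pics/top0.png","pics/c_ts.png",195,130,295,235,7) if 0 else crop("pics/top0.png","pics/c_ts.png",200,135,295,232,6)
crop("pics/scene0.png","pics/c_ss.png",238,185,338,290,5.6)
crop("pics/top0.png","pics/c_tr.png",335,170,405,245,8)
crop("pics/scene0.png","pics/c_sr.png",192,145,268,220,8)
E
```

```text
(no output)
```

View pics/c_ts.png

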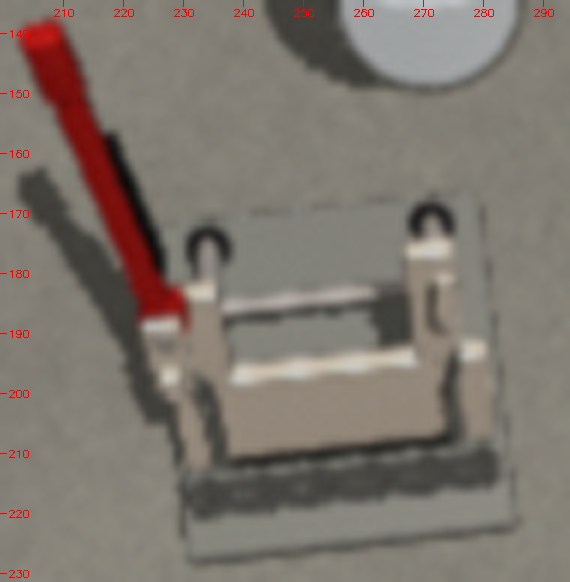

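View pics/c_ss.png

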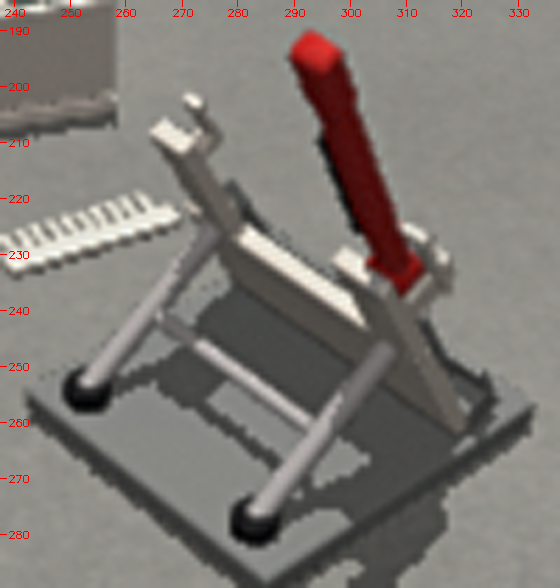

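View pics/c_tr.png

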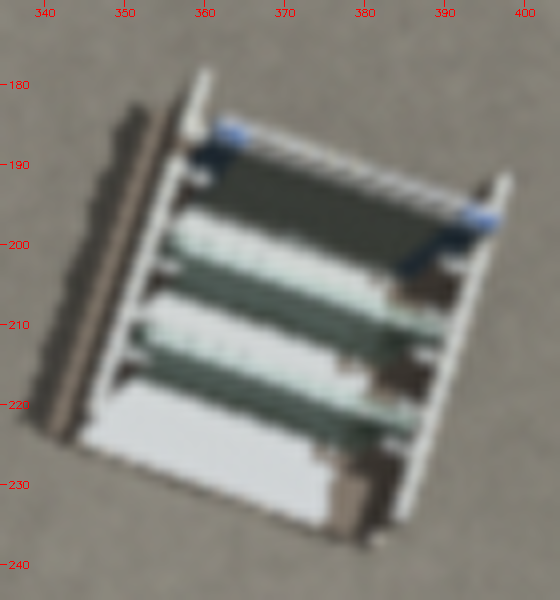

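View pics/c_sr.png

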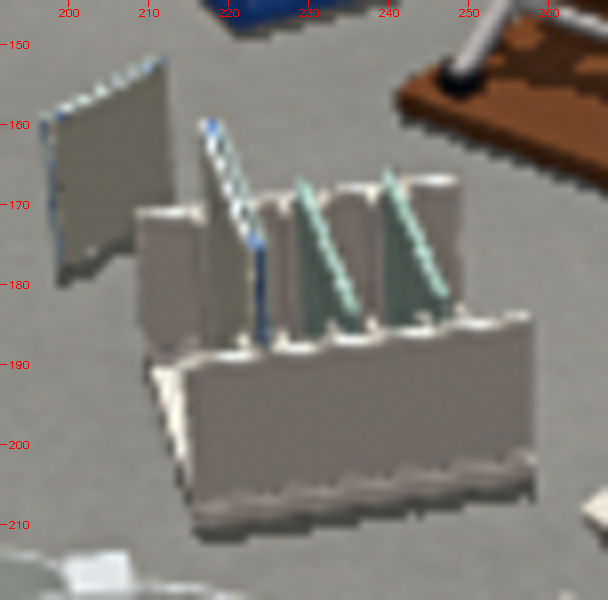

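```bash
cat > fit.py <<'E'
import numpy as np
from scipy.optimize import least_squares
from cell import env
C={n:env.get_calibration(n) for n in("scene","top")}
def proj(n,X):
    c=C[n];p=np.asarray(X)@c["R"].T+c["t"]
    return np.stack([c["fx"]*p[...,0]/p[...,2]+c["cx"],c["fy"]*p[...,1]/p[...,2]+c["cy"]],-1)
def ray(n,uv,z):
    c=C[n];d=c["R"].T@np.array([(uv[0]-c["cx"])/c["fx"],(uv[1]-c["cy"])/c["fy"],1]);o=-c["R"].T@c["t"]
    return o+d*(z-o[2])/d[2]
def Rz(a):
    a=np.radians(a);return np.array([[np.cos(a),-np.sin(a),0],[np.sin(a),np.cos(a),0],[0,0,1]])
def Ry(a):
    a=np.radians(a);return np.array([[np.cos(a),0,np.sin(a)],[0,1,0],[-np.sin(a),0,np.cos(a)]])
E
python3 - <<'E'
from fit import *
obs=[("top",(65,-63,70),(398.3,191)),("top",(-65,-63,70),(385.5,235)),("top",(65,63,70),(359.3,178)),("top",(-65,63,70),(345.5,222.5)),
("scene",(65,63,70),(214.5,188.5)),("scene",(-65,63,70),(258,184)),("scene",(65,-63,70),(208.5,171)),("scene",(-65,-63,70),(249,167))]
def f(p):
    return np.concatenate([proj(n,np.array([p[0],p[1],0])+Rz(p[2])@np.array(X)/1000)-np.array(o) for n,X,o in obs])
r=least_squares(f,[.55,-.15,-15],loss="soft_l1",x_scale=[.01,.01,1]);print(r.x);print(f(r.x).reshape(-1,2).round(1))
for n in("top","scene"):
    sel=[i for i,o in enumerate(obs) if o[0]==n]
    r2=least_squares(lambda p:f(p).reshape(-1,2)[sel].ravel(),r.x,x_scale=[.01,.01,1]);print(n,r2.x, np.abs(r2.fun).max())
# cassette
for n,a,b in(("top",(361,185.5),(397,196.8)),("scene",(217,159.5),(224.5,175))):
    P=[ray(n,q,.11) for q in(a,b)];print(n,P,np.linalg.norm(P[0]-P[1]),(P[0]+P[1])/2)
    for q in P: print((Rz(r.x[2]).T@(q-[r.x[0],r.x[1],0])*1000).round(1))
E
```

```text
[  0.49709785  -0.16667487 -15.86086659]
[[ 2.   1.4]
 [ 1.8  1.1]
 [-2.1  0. ]
 [-2.1 -1.4]
 [ 0.2  3. ]
 [ 0.4  1.5]
 [-0.9 -0.4]
 [-0.8 -1.4]]
top [  0.49799177  -0.16688017 -15.1755419 ] 2.332822862056844
scene [  0.49408762  -0.17040772 -17.35577099] 1.9559112087392805
top [array([ 0.54521806, -0.12720331,  0.11      ]), array([ 0.51963074, -0.22454387,  0.11      ])] 0.10064738413455673 [ 0.5324244  -0.17587359  0.11      ]
[ 35.5  51.1 110. ]
[ 37.5 -49.5 110. ]
scene [array([ 0.51629763, -0.22698459,  0.11      ]), array([ 0.5395393 , -0.13105634,  0.11      ])] 0.09870361903839706 [ 0.52791847 -0.17902047  0.11      ]
[ 35.  -52.8 110. ]
[ 31.1  45.9 110. ]
```

Run:
```python
from fit import *
obs=[("top",(65,-1,70),(398.3,191)),("top",(-65,-1,70),(385.5,235)),("top",(65,1,70),(359.3,178)),("top",(-65,1,70),(345.5,222.5)),
("scene",(65,1,70),(214.5,188.5)),("scene",(-65,1,70),(258,184)),("scene",(65,-1,70),(208.5,171)),("scene",(-65,-1,70),(249,167))]
def f(p):
    return np.concatenate([proj(n,np.array([p[0],p[1],0])+Rz(p[2])@(np.array(X)*[p[4],p[3],1])/1000)-np.array(o) for n,X,o in obs])
for sel in (range(8),range(4),range(4,8)):
    r=least_squares(lambda p:f(p).reshape(-1,2)[list(sel)].ravel(),[.5,-.17,-15,58,1],x_scale=[.01,.01,1,1,.02]);print(r.x.round(4));print(r.fun.reshape(-1,2).round(1).tolist())
    for s in(-1,1): print(s,np.array([r.x[0],r.x[1],0])+Rz(r.x[2])@[s*.034,0,.01])
```

```text
[  0.4968  -0.1671 -15.7355  56.249    1.0061]
[[-0.2, 0.6], [-0.4, 0.5], [0.4, 0.8], [0.4, -0.3], [-0.3, 1.7], [-0.1, 0.2], [-0.7, 0.6], [-0.2, -0.6]]
-1 [ 0.46406826 -0.15790841  0.01      ]
1 [ 0.52951989 -0.17634978  0.01      ]
[  0.498   -0.1669 -15.2733  56.9668   1.0178]
[[-0.0, -0.2], [-0.0, 0.3], [-0.1, 0.2], [0.1, -0.3]]
-1 [ 0.46515531 -0.15799143  0.01      ]
1 [ 0.53075357 -0.17590424  0.01      ]
[  0.4946  -0.1691 -16.6051  53.997    0.9941]
[[-0.1, 0.6], [-0.4, -0.4], [0.3, 0.3], [0.3, -0.5]]
-1 [ 0.46206311 -0.15933679  0.01      ]
1 [ 0.52722731 -0.17876941  0.01      ]
```

Run:
```python
from fit import *
obs=[("top",(0,44,55),(238,198.5)),("top",(0,-40,55),(269,195.3)),("top",(10,44,55),(237.5,196)),("top",(10,-40,55),(269,192.2)),
("top",(0,-40,125),(267.3,178.2)),("top",(0,44,113),(235.5,184.7)),
("scene",(10,-62,125),(264.5,208)),("scene",(10,-40,125),(269.7,212)),("scene",(0,-62,125),(267.5,206.3)),("scene",(0,-40,125),(272.3,210)),
("scene",(10,-40,55),(280.5,227.5)),("scene",(10,44,55),(302.2,243))]
def f(p):
    R=Rz(p[2])@Ry(28)
    return np.concatenate([proj(n,np.array([p[0],p[1],p[3]])+R@np.array(X)/1000)-np.array(o) for n,X,o in obs])
for sel in (range(12),range(6),range(6,12)):
    r=least_squares(lambda p:f(p).reshape(-1,2)[list(sel)].ravel(),[.5,.1,0,.03],x_scale=[.01,.01,1,.01],loss="soft_l1");print(r.x.round(4));print(r.fun.reshape(-1,2).round(1).tolist())
```

```text
[0.4764 0.1571 8.9753 0.0339]
[[0.1, 0.2], [-0.5, 0.5], [0.6, -0.1], [-0.7, 0.8], [-0.5, 0.2], [-0.0, -0.2], [-0.7, 0.2], [0.1, 0.2], [-0.9, -1.0], [0.3, -0.7], [-1.3, -0.0], [0.5, 0.8]]
[0.4727 0.1547 9.696  0.0529]
[[0.1, 0.3], [0.0, 0.1], [0.5, -0.0], [-0.3, 0.5], [-0.2, -0.4], [-0.2, -0.4]]
[0.463  0.1388 8.202  0.0167]
[[0.0, 0.5], [0.5, 0.4], [-0.2, -0.6], [0.7, -0.4], [-1.0, -0.2], [-0.2, 0.3]]
```

```bash
cat > ov.py <<'E'
from fit import *
import cv2
def box(x0,x1,y0,y1,z0,z1):
    v=np.array([(x,y,z) for x in(x0,x1) for y in(y0,y1) for z in(z0,z1)])
    e=[(0,1),(2,3),(4,5),(6,7),(0,2),(1,3),(4,6),(5,7),(0,4),(1,5),(2,6),(3,7)];return v,e
STAND=[box(0,10,-62,74,0,55),box(0,10,-62,-40,55,125),box(0,10,44,74,55,113),box(-18,-13,-62,74,0,8),box(-17,10,-62,-52,100,125),box(-27,10,59,77,100,120),box(-6,0,53,60,0,50),box(-6,0,-60,-53,0,50)]
def draw(img,n,T,boxes,u0,v0,k,col):
    R,t=T
    for v,e in boxes:
        p=proj(n,t+v/1000@R.T)
        q=[(int((a-u0+.5)*k*8),int((b-v0+.5)*k*8)) for a,b in p]
        for i,j in e: cv2.line(img,q[i],q[j],col,1,cv2.LINE_AA,3)
def ov(src,n,T,boxes,dst,u0,v0,u1,v1,k,col=(0,255,0)):
    im=cv2.imread(src);a=cv2.resize(im[v0:v1,u0:u1],None,fx=k,fy=k,interpolation=cv2.INTER_CUBIC)
    draw(a,n,T,boxes,u0,v0,k,col);cv2.imwrite(dst,a)
def bedT(p): return Rz(p[2])@Ry(28),np.array([p[0],p[1],p[3]])
E
python3 - <<'E'
from ov import *
T=bedT([0.4764,0.1571,8.9753,0.0339])
ov("pics/top0.png","top",T,STAND,"pics/o_t.png",200,135,295,232,6)
ov("pics/scene0.png","scene",T,STAND,"pics/o_s.png",238,185,338,290,5.6)
E
```

```text
(no output)
```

View pics/o_t.png

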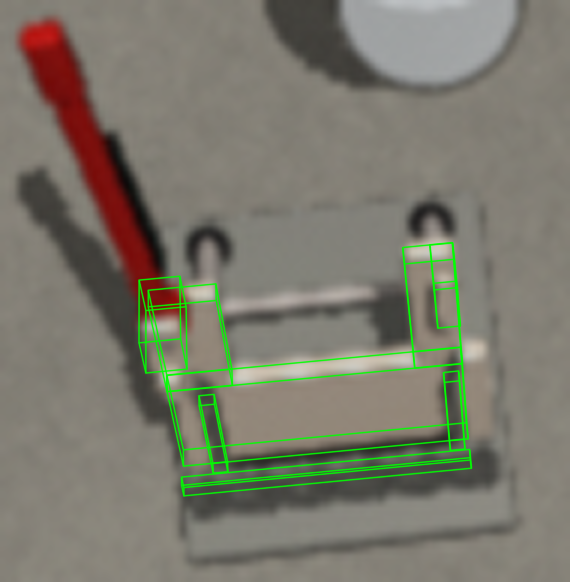

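View pics/o_s.png

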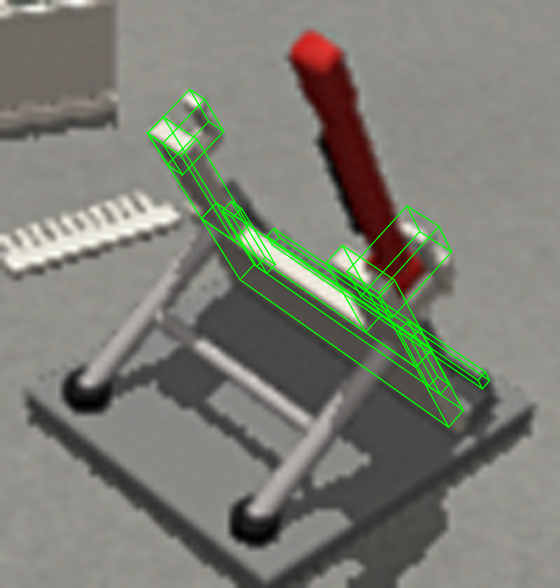

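The bed fit matches both pictures to about 1 px. Next, a row planner.

```bash
cat > plan.py <<'E'
import numpy as np,json
from scipy.spatial.transform import Rotation as Ro, Slerp
from cell import env
def down(yaw): return Ro.from_euler("xyz",[-90,0,yaw],degrees=True)
def cur():
    o=env.get_obs();return np.array(o["tool_pos"]),Ro.from_euler("xyz",o["tool_rot"],degrees=True)
def plan(start,wps,dmax=40,amax=7.5,rp=1,ra=0.5):
    """wps: list of (pos m, Rotation). prints rows"""
    p,R=start;rows=[]
    for P,Q in wps:
        P=np.array(P);n=int(max(np.ceil(np.linalg.norm(P-p)*1000/dmax),np.ceil(np.degrees((R.inv()*Q).magnitude())/amax),1))
        p0,R0=p,R;rv=(R0.inv()*Q).as_rotvec()
        for i in range(1,n+1):
            tp=p0+(P-p0)*i/n;tR=R0*Ro.from_rotvec(rv*i/n)
            d=np.round(R.inv().apply((tp-p)*1000)/rp)*rp
            w=np.round(np.degrees((R.inv()*tR).as_rotvec())/ra)*ra
            rows.append([(d+0.).round(2).tolist(),(w+0.).round(2).tolist()])
            p=p+R.apply(d/1000);R=R*Ro.from_rotvec(np.radians(w))
    for i in range(0,len(rows),12): print(json.dumps(rows[i:i+12]).replace(".0,",",").replace(".0]","]"))
    print("end",p.round(4),R.as_euler("xyz",degrees=True).round(2),len(rows))
    return p,R
E
python3 - <<'E'
from plan import *
s=cur()
plan(s,[((.36,.40,.32),down(45)),((.42,.10,.32),down(12)),((.53,-.1765,.22),down(-15.5))])
E
```

```text
[[[-22, -16, -25], [0, 3, 0]], [[-21, -16, -25], [0, 3.5, 0]], [[-19, -17, -27], [0, 3, 0]], [[-18, -16, -28], [0, 3, 0]], [[-16, -16, -29], [0, 3, 0]], [[-15, -16, -29], [0, 3.5, 0]], [[-21, 0, -32], [0, 4, 0]], [[-19, 0, -33], [0, 4, 0]], [[-16, 0, -35], [0, 4.5, 0]], [[-14, 0, -35], [0, 4, 0]], [[-11, 0, -37], [0, 4, 0]], [[-9, 0, -37], [0, 4, 0]]]
[[[-6, 0, -38], [0, 4.5, 0]], [[-3, 0, -38], [0, 4, 0]], [[6, 12, -37], [0, 3.5, 0]], [[9, 13, -36], [0, 3.5, 0]], [[11, 12, -35], [0, 3.5, 0]], [[13, 13, -35], [0, 3, 0]], [[14, 12, -35], [0, 3.5, 0]], [[17, 13, -33], [0, 3.5, 0]], [[19, 12, -32], [0, 3.5, 0]], [[21, 13, -31], [0, 3.5, 0]]]
end [ 0.5304 -0.1768  0.2196] [-89.99  -0.   -15.61] 22
```

Call:
{"fn": "carry_out", "kwargs": {
  "targets": [
    [[-22,-16,-25],[0,3,0]],
    [[-21,-16,-25],[0,3.5,0]],
    [[-19,-17,-27],[0,3,0]],
    [[-18,-16,-28],[0,3,0]],
    [[-16,-16,-29],[0,3,0]],
    [[-15,-16,-29],[0,3.5,0]],
    [[-21,0,-32],[0,4,0]],
    [[-19,0,-33],[0,4,0]],
    [[-16,0,-35],[0,4.5,0]],
    [[-14,0,-35],[0,4,0]],
    [[-11,0,-37],[0,4,0]],
    [[-9,0,-37],[0,4,0]]
  ],
  "jaw": 0.35
}}

```text
time_s: 2.3
tool_pos: [0.4049, 0.1734, 0.3198]
tool_rot: [-90.0, -0.0, 20.2]
force: [1.1, 0.0, 0.9]
grip_width: 0.0304
```

Call:
{"fn": "carry_out", "kwargs": {
  "targets": [
    [[-6,0,-38],[0,4.5,0]],
    [[-3,0,-38],[0,4,0]],
    [[6,12,-37],[0,3.5,0]],
    [[9,13,-36],[0,3.5,0]],
    [[11,12,-35],[0,3.5,0]],
    [[13,13,-35],[0,3,0]],
    [[14,12,-35],[0,3.5,0]],
    [[17,13,-33],[0,3.5,0]],
    [[19,12,-32],[0,3.5,0]],
    [[21,13,-31],[0,3.5,0]],
    [[0,0,0],[0,0,0]],
    [[0,0,0],[0,0,0]]
  ]
}}

```text
time_s: 3.5
tool_pos: [0.53, -0.1774, 0.2191]
tool_rot: [-90.0, 0.1, -15.7]
force: [-0.3, 0.5, -0.1]
grip_width: 0.0307
```

Run:
```python
from ov import *
import cv2
for n in("scene","top"): cv2.imwrite(f"pics/{n}1.png",env.read_camera(n)[:,:,::-1])
o=env.get_obs();print(o["time_s"],o["tool_pos"],o["tool_rot"],o["force"],o["qpos"],o["grip_width"])
for n in("scene","top"): print(proj(n,o["tool_pos"]))
a=np.hstack([cv2.imread("pics/scene1.png")[90:240,140:300],cv2.imread("pics/top1.png")[130:280,300:460]])
cv2.imwrite("pics/v1.png",cv2.resize(a,None,fx=2.5,fy=2.5,interpolation=cv2.INTER_CUBIC))
```

```text
3.6 [ 0.53055323 -0.17555499  0.21987181] [-8.99415208e+01 -1.05627398e-02 -1.55061518e+01] [ 0.09552542  0.21861161 -0.4596537 ] [-20.85320678   8.21978661  40.37478865  97.87232675  -5.54038022
  75.90433207   5.076358  ] 0.030665269935430207
[218.28342667 133.22942277]
[389.61084769 181.38775631]
```

View pics/v1.png

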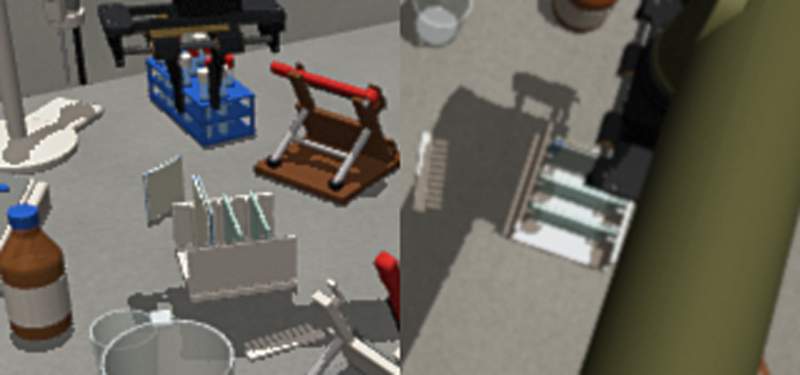

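The gripper's wide side lies along the jaw axis, and the fingertip projection agrees with the picture. I'll descend part of the way and check.

Call:
{"fn": "carry_out", "kwargs": {
  "targets": [
    [[0,30,0],[0,0,0]],
    [[0,30,0],[0,0,0]],
    [[0,25,0],[0,0,0]],
    [[0,12,0],[0,0,0]],
    [[0,8,0],[0,0,0]],
    [[0,0,0],[0,0,0]]
  ]
}}

```text
time_s: 4.2
tool_pos: [0.5304, -0.1761, 0.1146]
tool_rot: [-90.0, 0.0, -15.5]
force: [-0.5, 0.3, 0.5]
grip_width: 0.0304
```

Run:
```python
from ov import *
from crop import crop
import cv2
for n in("scene","top"): cv2.imwrite(f"pics/{n}2.png",env.read_camera(n)[:,:,::-1])
o=env.get_obs();print(o["time_s"],o["tool_pos"],o["tool_rot"],o["force"])
for n in("scene","top"): print(proj(n,o["tool_pos"]))
crop("pics/scene2.png","pics/v2.png",185,130,265,205,8)
```

```text
4.3 [ 0.53122344 -0.17679687  0.11577527] [-89.96939381  -0.11147302 -15.58577223] [0.67829631 0.52052922 0.11177361]
[219.85942318 165.87352836]
[379.80639107 191.08956175]
```

View pics/v2.png

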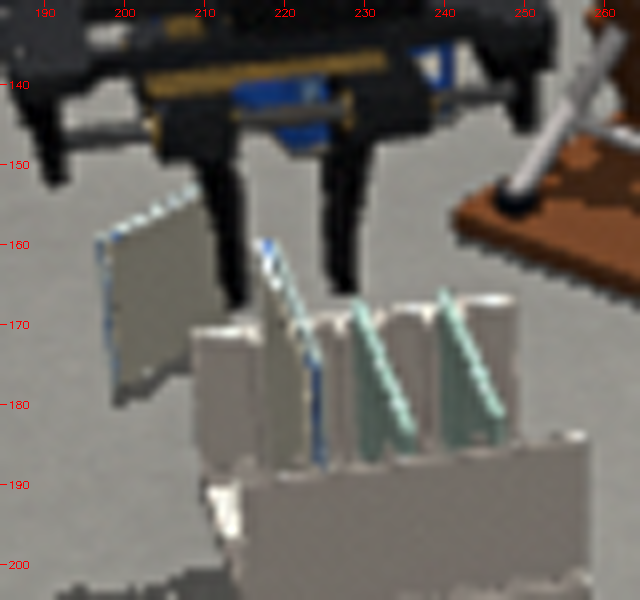

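The fingertips at (213.5,167) and (227.5,166.5) straddle the cassette's top-edge centre at about (221,167). Now down and close.

Call:
{"fn": "carry_out", "kwargs": {
  "targets": [
    [[0,10,0],[0,0,0]],
    [[0,10,0],[0,0,0]],
    [[0,8,0],[0,0,0]],
    [[0,4,0],[0,0,0]],
    [[0,0,0],[0,0,0]]
  ]
}}

```text
time_s: 4.8
tool_pos: [0.5297, -0.1767, 0.0816]
tool_rot: [-90.0, 0.1, -15.6]
force: [-0.0, -0.6, 0.0]
grip_width: 0.0302
```

Call:
{"fn": "carry_out", "kwargs": {
  "targets": [
    [[0,0,0],[0,0,0]],
    [[0,0,0],[0,0,0]],
    [[0,0,0],[0,0,0]],
    [[0,0,0],[0,0,0]],
    [[0,0,0],[0,0,0]]
  ],
  "jaw": 0,
  "squeeze": 30
}}

```text
time_s: 5.3
tool_pos: [0.5306, -0.1769, 0.0829]
tool_rot: [-90.0, -0.0, -15.6]
force: [-0.3, -0.4, 1.0]
grip_width: 0.0078
```

Call:
{"fn": "carry_out", "kwargs": {
  "targets": [
    [[0,-5,0],[0,0,0]],
    [[0,-10,0],[0,0,0]],
    [[0,-15,0],[0,0,0]],
    [[0,-20,0],[0,0,0]],
    [[0,-20,0],[0,0,0]],
    [[0,-20,0],[0,0,0]],
    [[0,-25,0],[0,0,0]],
    [[0,-25,0],[0,0,0]],
    [[0,-25,0],[0,0,0]],
    [[0,-10,0],[0,0,0]],
    [[0,0,0],[0,0,0]]
  ]
}}

```text
time_s: 6.4
tool_pos: [0.5311, -0.1773, 0.2596]
tool_rot: [-90.0, -0.2, -15.6]
force: [1.0, -0.2, -1.1]
grip_width: 0.0075
```

Run:
```python
from ov import *
from crop import crop
import cv2
for n in("scene","top"): cv2.imwrite(f"pics/{n}3.png",env.read_camera(n)[:,:,::-1])
o=env.get_obs();print(o["time_s"],o["tool_pos"],o["tool_rot"],o["force"],o["wrist_torque"])
for n in("scene","top"): print(proj(n,o["tool_pos"]))
from plan import *
R=Ro.from_euler("xyz",o["tool_rot"],degrees=True).as_matrix()
# cassette in tool frame: x=thickness, tool z = width, tool y = down; bottom at tool y=+73
ov("pics/scene3.png","scene",(R,np.array(o["tool_pos"])),[box(-4,4,-27,73,-50,50)],"pics/v3.png",185,80,265,200,5) if 0 else ov("pics/scene3.png","scene",(R,np.array(o["tool_pos"])),[(box(-4,4,-27,73,-50,50))],"pics/v3.png",175,80,285,200,5)
```

```text
6.5 [ 0.52980901 -0.17666428  0.2568749 ] [-8.99920867e+01  6.41358426e-02 -1.56163550e+01] [ 0.40602049 -0.3872126  -1.96552651] [-0.11918467  0.07824062 -0.00150579]
[217.59798217 120.55266483]
[394.25836476 177.68907652]
```

View pics/v3.png

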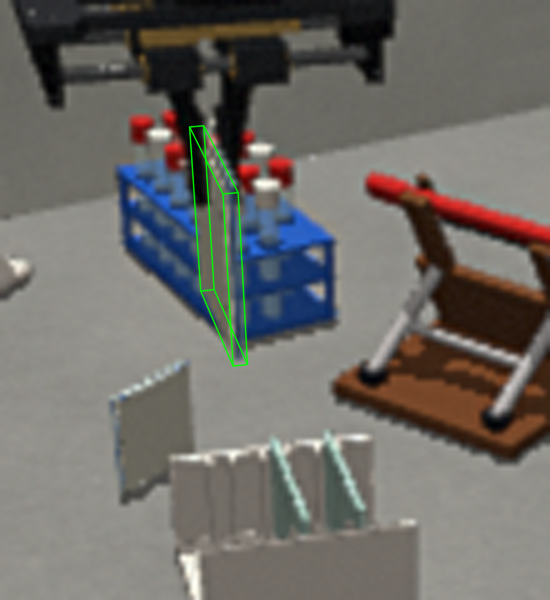

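The cassette is held square and is 7.8 mm thick in the jaws. The rack still holds both glass plates. Next I'll plan the hover over the stand.

```bash
cat > bed.py <<'E'
from plan import *
BP=np.array([.4764,.1571,.0339]);BY=9.0
def RB(): return Ro.from_euler("z",BY,degrees=True)*Ro.from_euler("y",28,degrees=True)
def tool(x,y,z,tilt=0,BPo=None):
    """TCP at bed coords mm, tool y=-bed z; returns pos,Rot"""
    return BP+RB().apply(np.array([x,y,z])/1000), RB()*Ro.from_euler("x",-90,degrees=True)
def tobed(p): return RB().inv().apply(np.array(p)-BP)*1000
E
python3 - <<'E'
from bed import *
s=cur();print(s[0],s[1].as_euler("xyz",degrees=True))
h=tool(-8,0,223);print(h[0],h[1].as_euler("xyz",degrees=True))
plan((np.array([.5304,-.1768,.2588]),down(-15.6)),[((.53,-.15,.285),down(-14)),h])
E
```

```text
[ 0.52980901 -0.17666428  0.2568749 ] [-8.99920867e+01  6.41358426e-02 -1.56163550e+01]
[0.57282661 0.17237247 0.23455309] [-90.  28.   9.]
[[[-8, -26, 26], [0, -1.5, 0]], [[-4, 6, 36], [-0.5, -2.5, 3]], [[-2, 5, 36], [-1, -2.5, 3]], [[-1, 5, 36], [-0.5, -2.5, 3]], [[2, 4, 36], [-0.5, -2.5, 3.5]], [[3, 4, 36], [-0.5, -2.5, 3]], [[5, 4, 36], [-1, -2.5, 3]], [[7, 3, 36], [-0.5, -2.5, 3]], [[9, 1, 36], [-0.5, -2.5, 3]], [[10, 2, 35], [-0.5, -2.5, 3]]]
end [0.5729 0.1725 0.234 ] [-89.89  27.9    8.83] 10
```

Call:
{"fn": "carry_out", "kwargs": {
  "targets": [
    [[-8,-26,26],[0,-1.5,0]],
    [[-4,6,36],[-0.5,-2.5,3]],
    [[-2,5,36],[-1,-2.5,3]],
    [[-1,5,36],[-0.5,-2.5,3]],
    [[2,4,36],[-0.5,-2.5,3.5]],
    [[3,4,36],[-0.5,-2.5,3]],
    [[5,4,36],[-1,-2.5,3]],
    [[7,3,36],[-0.5,-2.5,3]],
    [[9,1,36],[-0.5,-2.5,3]],
    [[10,2,35],[-0.5,-2.5,3]],
    [[0,0,0],[0,0,0]],
    [[0,0,0],[0,0,0]]
  ]
}}

```text
time_s: 7.7
tool_pos: [0.5723, 0.1733, 0.2296]
tool_rot: [-90.0, 28.2, 8.9]
force: [0.3, -0.3, -1.2]
grip_width: 0.0079
```

```bash
cat > look.py <<'E'
import sys
from ov import *
from bed import *
import bed
def look(k,box_=True,cas=(-4,4,-27,73,-50,50),T=None,r=((225,130,325,250,5),(200,110,320,230,5))):
    o=env.get_obs()
    ims={n:env.read_camera(n)[:,:,::-1].copy() for n in("scene","top")}
    P=[];Q=[]
    for i in range(1): pass
    o2=env.get_obs();p=(np.array(o["tool_pos"])+o2["tool_pos"])/2
    R=Ro.from_euler("xyz",o2["tool_rot"],degrees=True).as_matrix()
    print(o2["time_s"],p.round(4),np.round(o2["tool_rot"],2),np.round(o2["force"],1),np.round(o2["grip_width"],4),"bed",tobed(p).round(1))
    for (n,im),rr in zip(ims.items(),r):
        cv2.imwrite(f"pics/{n}{k}.png",im)
        u0,v0,u1,v1,kk=rr
        a=cv2.resize(im[v0:v1,u0:u1],None,fx=kk,fy=kk,interpolation=cv2.INTER_CUBIC)
        cv2.imwrite(f"pics/{n}{k}_raw.png",a)
        draw(a,n,(RB().as_matrix(),BP),STAND,u0,v0,kk,(0,255,0))
        if box_: draw(a,n,(R,p),[box(*cas)],u0,v0,kk,(255,0,255))
        cv2.imwrite(f"pics/{n}{k}_ov.png",a)
E
python3 -c "
from look import *
look(4)"
```

```text
7.8 [0.5726 0.1721 0.2309] [-90.01  27.94   8.65] [ 0.6 -0.5 -1.9] 0.008 bed [-6.500e+00 -2.000e-01  2.197e+02]
```

View pics/scene4_ov.png

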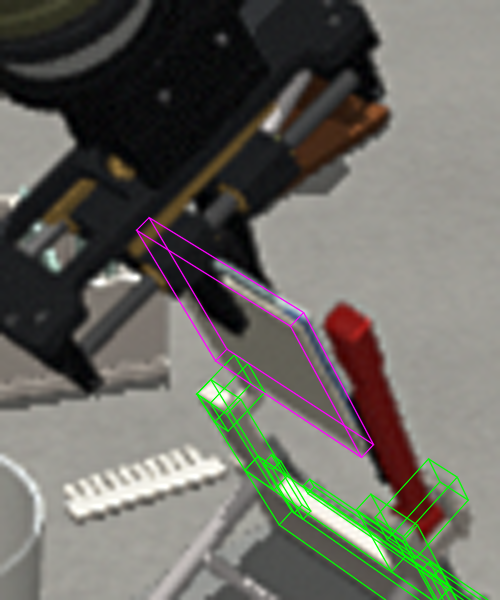

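View pics/top4_ov.png

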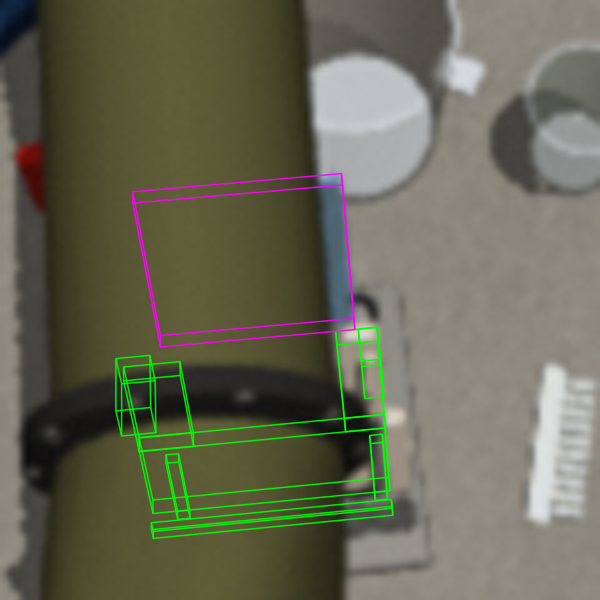

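The overlays agree to about 1 px: the cassette is centred over the bed with its foot about 147 mm up. I'll descend along the bed to just above the flares.

Call:
{"fn": "carry_out", "kwargs": {
  "targets": [
    [[0,15,0],[0,0,0]],
    [[0,15,0],[0,0,0]],
    [[0,15,0],[0,0,0]],
    [[0,15,0],[0,0,0]],
    [[0,12,0],[0,0,0]],
    [[0,8,0],[0,0,0]],
    [[0,0,0],[0,0,0]],
    [[0,0,0],[0,0,0]]
  ]
}}

```text
time_s: 8.6
tool_pos: [0.5363, 0.1667, 0.1626]
tool_rot: [-89.9, 27.8, 8.8]
force: [0.3, -0.5, -1.9]
grip_width: 0.0076
```

```bash
python3 -c "
from look import *
look(5,r=((230,170,330,270,6),(200,140,300,240,6)))"
```

```text
8.7 [0.5364 0.1668 0.1627] [-89.89  27.81   8.81] [ 0.1  0.9 -1.4] 0.0077 bed [ -6.8   0.2 142.3]
```

View pics/scene5_ov.png

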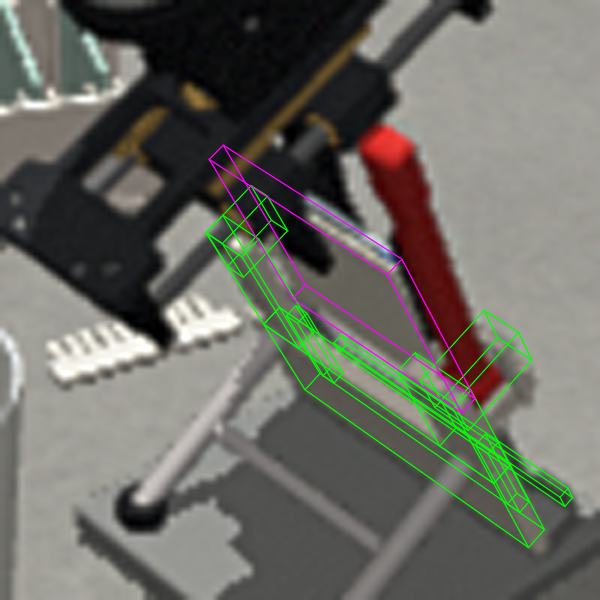

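View pics/top5_ov.png

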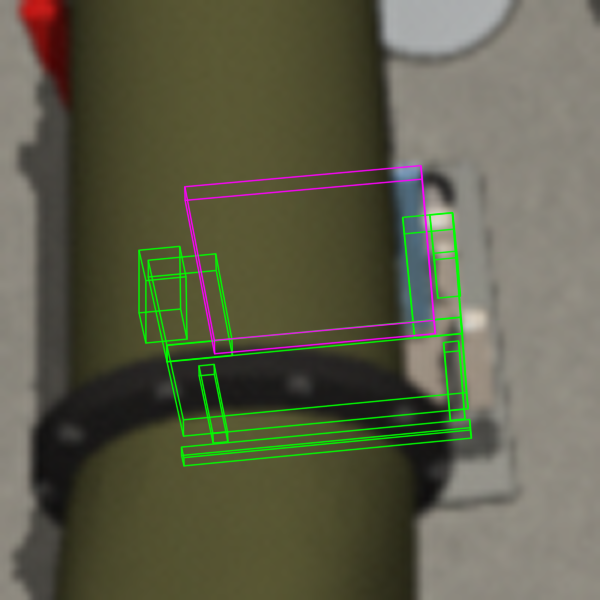

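View pics/top5_raw.png

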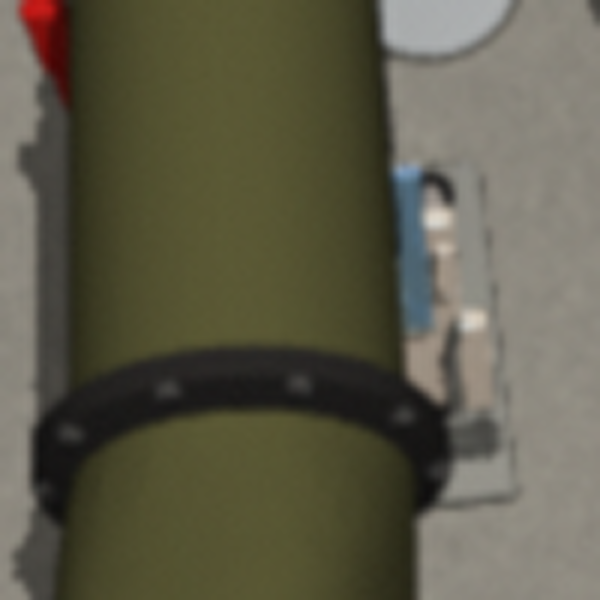

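The cassette slides past the keeper without force, and its right edge sits about 2 to 3 mm inside the guide line. I'll nudge it 0.5 mm toward -y and continue between the guides, stopping above the lip.

Call:
{"fn": "carry_out", "kwargs": {
  "targets": [
    [[0,5,-0.5],[0,0,0]],
    [[0,8,0],[0,0,0]],
    [[0,8,0],[0,0,0]],
    [[0,8,0],[0,0,0]],
    [[0,8,0],[0,0,0]],
    [[0,8,0],[0,0,0]],
    [[0,0,0],[0,0,0]]
  ]
}}

```text
time_s: 9.4
tool_pos: [0.514, 0.1631, 0.1212]
tool_rot: [-89.9, 28.0, 8.8]
force: [0.2, -0.0, -1.5]
grip_width: 0.0077
```

```bash
python3 -c "
from look import *
look(6,r=((230,170,330,270,6),(200,140,300,240,6)))"
```

```text
9.5 [0.5145 0.1632 0.1217] [-89.89  27.91   8.82] [ 0.3 -0.7 -1.3] 0.0077 bed [-7.1  0.1 95.7]
```

View pics/scene6_ov.png

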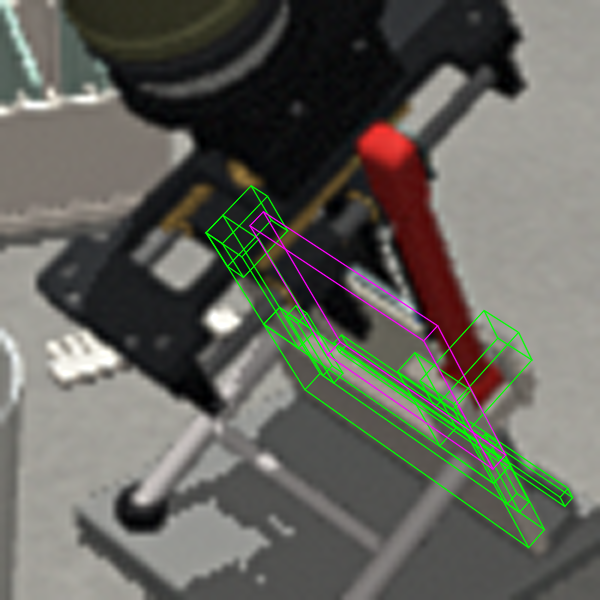

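View pics/top6_raw.png

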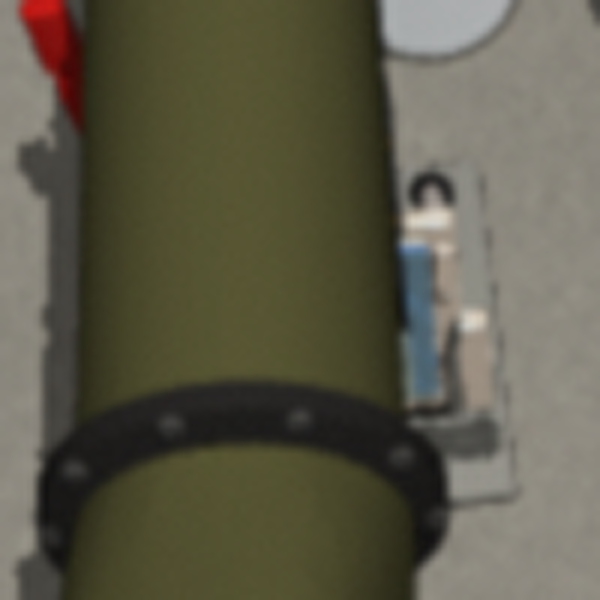

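The foot is between the guides about 22 mm up. Next I'll probe gently toward the back plate to find its face.

Call:
{"fn": "carry_out", "kwargs": {
  "targets": [
    [[1,0,0],[0,0,0]],
    [[1,0,0],[0,0,0]],
    [[0,0,0],[0,0,0]]
  ]
}}

```text
time_s: 9.8
tool_pos: [0.5173, 0.1636, 0.1215]
tool_rot: [-89.9, 27.9, 8.8]
force: [0.1, -0.9, -1.6]
grip_width: 0.0081
```

Call:
{"fn": "carry_out", "kwargs": {
  "targets": [
    [[1,0,0],[0,0,0]],
    [[0,0,0],[0,0,0]]
  ]
}}

```text
time_s: 10.0
tool_pos: [0.518, 0.1637, 0.1208]
tool_rot: [-89.9, 27.9, 8.8]
force: [-0.4, -0.2, -2.0]
grip_width: 0.0078
```

Call:
{"fn": "carry_out", "kwargs": {
  "targets": [
    [[1,0,0],[0,0,0]],
    [[0,0,0],[0,0,0]]
  ]
}}

```text
time_s: 10.2
tool_pos: [0.5184, 0.1637, 0.1206]
tool_rot: [-89.9, 28.0, 8.8]
force: [-0.4, -0.7, -1.1]
grip_width: 0.0077
```

Call:
{"fn": "carry_out", "kwargs": {
  "targets": [
    [[1,0,0],[0,0,0]],
    [[0,0,0],[0,0,0]]
  ]
}}

```text
time_s: 10.4
tool_pos: [0.5187, 0.1637, 0.1204]
tool_rot: [-89.9, 28.0, 8.8]
force: [-4.6, -2.3, 2.0]
grip_width: 0.0078
```

Call:
{"fn": "carry_out", "kwargs": {
  "targets": [
    [[1,0,0],[0,0,0]],
    [[0,0,0],[0,0,0]]
  ]
}}

```text
time_s: 10.6
tool_pos: [0.5189, 0.1637, 0.1202]
tool_rot: [-89.9, 28.1, 8.8]
force: [-6.1, -2.3, 4.1]
grip_width: 0.0078
```

Plate contact came about 1.4 mm beyond the estimate. I'll back off to mid-gap and lower toward the gasket.

Call:
{"fn": "carry_out", "kwargs": {
  "targets": [
    [[-3.5,0,0],[0,0,0]],
    [[0,5,0],[0,0,0]],
    [[0,5,0],[0,0,0]],
    [[0,3,0],[0,0,0]],
    [[0,0,0],[0,0,0]]
  ]
}}

```text
time_s: 11.1
tool_pos: [0.511, 0.1627, 0.1088]
tool_rot: [-89.9, 27.9, 8.8]
force: [-0.4, 0.1, -1.5]
grip_width: 0.0079
```

Call:
{"fn": "carry_out", "kwargs": {
  "targets": [
    [[0,2,0],[0,0,0]],
    [[0,2,0],[0,0,0]],
    [[0,0,0],[0,0,0]]
  ]
}}

```text
time_s: 11.4
tool_pos: [0.5094, 0.1624, 0.1059]
tool_rot: [-89.9, 27.9, 8.8]
force: [-0.2, 0.0, -2.5]
grip_width: 0.0073
```

Call:
{"fn": "carry_out", "kwargs": {
  "targets": [
    [[0,2,0],[0,0,0]],
    [[0,0,0],[0,0,0]]
  ]
}}

```text
time_s: 11.6
tool_pos: [0.5085, 0.1623, 0.1042]
tool_rot: [-89.9, 27.9, 8.8]
force: [-0.6, -0.4, -1.9]
grip_width: 0.0074
```

Call:
{"fn": "carry_out", "kwargs": {
  "targets": [
    [[0,1,0],[0,0,0]],
    [[0,1,0],[0,0,0]],
    [[0,0,0],[0,0,0]]
  ]
}}

```text
time_s: 11.9
tool_pos: [0.5076, 0.1621, 0.1025]
tool_rot: [-89.9, 27.9, 8.8]
force: [0.2, -0.2, -3.3]
grip_width: 0.0079
```

Call:
{"fn": "carry_out", "kwargs": {
  "targets": [
    [[0,1,0],[0,0,0]],
    [[0,1,0],[0,0,0]],
    [[0,0,0],[0,0,0]]
  ]
}}

```text
time_s: 12.2
tool_pos: [0.5071, 0.1622, 0.1013]
tool_rot: [-89.9, 27.8, 8.8]
force: [0.8, 0.9, 1.3]
grip_width: 0.0079
```

```bash
python3 -c "
from look import *
look(7,r=((230,170,330,270,6),(200,140,300,240,6)))"
```

```text
12.3 [0.5071 0.1622 0.1013] [-89.87  27.85   8.83] [1.9 0.9 1.4] 0.0077 bed [-4.2  0.2 74.1]
```

View pics/scene7_ov.png

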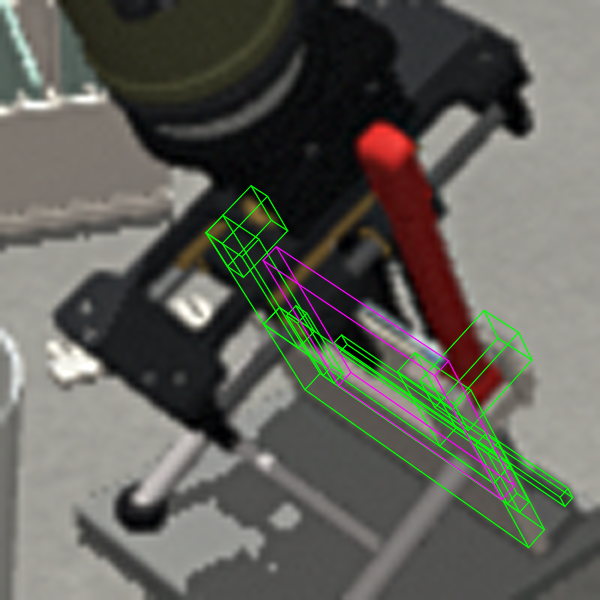

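View pics/top7_ov.png

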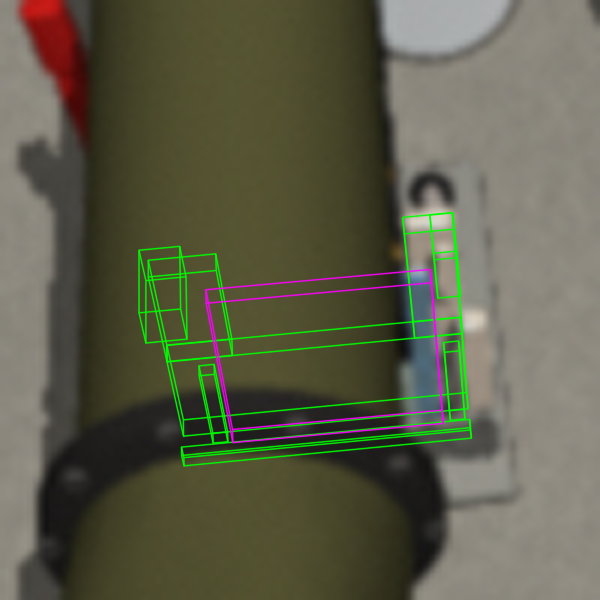

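Contact is at foot z ≈ 1 mm in the bed estimate, which is the gasket. Now lean it onto the plate.

Call:
{"fn": "carry_out", "kwargs": {
  "targets": [
    [[1,0,0],[0,0,0]],
    [[1,0,0],[0,0,0]],
    [[0.5,0.5,0],[0,0,0]],
    [[0,0,0],[0,0,0]],
    [[0,0,0],[0,0,0]]
  ]
}}

```text
time_s: 12.8
tool_pos: [0.5077, 0.1623, 0.1008]
tool_rot: [-89.8, 28.1, 8.8]
force: [-1.4, -0.2, 8.8]
grip_width: 0.0081
```

Both the gasket and the plate press back by about 5 to 7 N. Releasing.

Call:
{"fn": "carry_out", "kwargs": {
  "targets": [
    [[0,0,0],[0,0,0]],
    [[0,0,0],[0,0,0]],
    [[0,0,0],[0,0,0]],
    [[0,0,0],[0,0,0]]
  ],
  "jaw": 0.3
}}

```text
time_s: 13.2
tool_pos: [0.5085, 0.1621, 0.0988]
tool_rot: [-89.9, 27.9, 8.8]
force: [1.1, -0.4, 0.1]
grip_width: 0.0247
```

Call:
{"fn": "carry_out", "kwargs": {
  "targets": [
    [[0,-5,0],[0,0,0]],
    [[0,-10,0],[0,0,0]],
    [[0,-15,0],[0,0,0]],
    [[0,-20,0],[0,0,0]],
    [[0,-25,0],[0,0,0]],
    [[0,-30,0],[0,0,0]],
    [[0,-20,-20],[0,0,0]],
    [[0,-10,-35],[0,0,0]],
    [[0,0,-40],[0,0,0]],
    [[0,0,-40],[0,0,0]],
    [[0,0,0],[0,0,0]]
  ]
}}

```text
time_s: 14.3
tool_pos: [0.5924, 0.03, 0.2196]
tool_rot: [-90.3, 27.8, 8.0]
force: [-0.5, 0.8, 0.3]
grip_width: 0.0262
```

```bash
python3 -c "
from look import *
import numpy as np
look(8,False,r=((230,170,330,270,6),(200,130,300,230,6)))"
```

```text
14.4 [0.5922 0.0334 0.2193] [-89.91  27.85   8.64] [ 0.1  0.5 -0.3] 0.026 bed [  -3.1 -140.3  208.3]
```

View pics/scene8_raw.png

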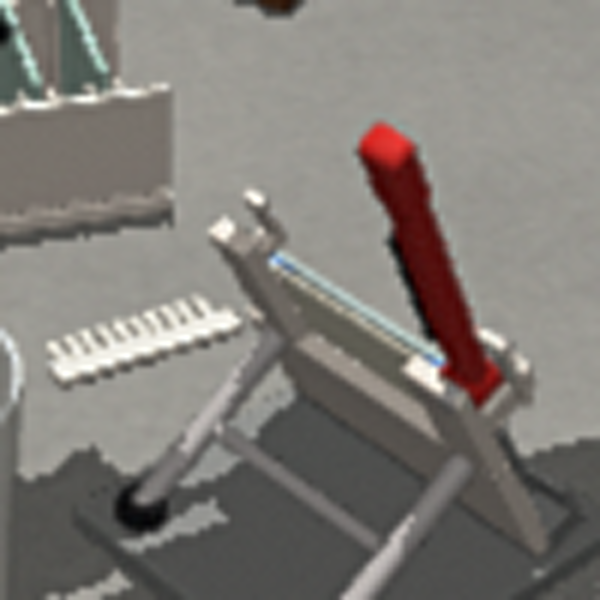

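View pics/top8_raw.png

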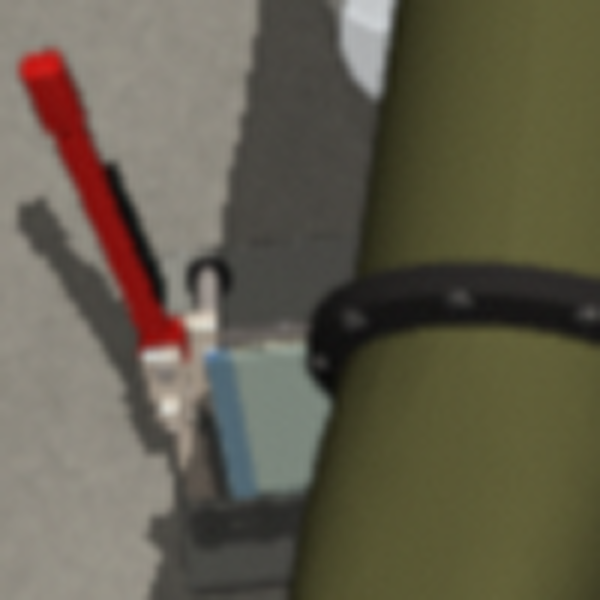

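The cassette is seated and leaning on the plate, with its blue top edge along scene (276,262) to (440,362) in the enlarged view. Next I'll measure the clamp angle.

```bash
sed -i 's/^BP=.*/BP=np.array([.4764,.1571,.0339])+Ro.from_euler("zy",[0,0]).apply([0,0,0])\nBP=BP+(Ro.from_euler("z",9,degrees=True)*Ro.from_euler("y",28,degrees=True)).apply([.0012,0,.0005])/' bed.py
python3 - <<'E'
from look import *
obs={"top":(43/6+200-.5,66/6+130-.5),"scene":(384/6+230-.5,143/6+170-.5)}
def tip(th,r=166,w=0): return BP+RB().apply(np.array([-4,68-r*np.cos(th),110+r*np.sin(th)])/1000)
f=lambda p:np.concatenate([proj(n,tip(p[0]))-obs[n] for n in obs])
r=least_squares(f,[1.8]);print(r.x,r.fun)
th=r.x[0]
for n,(u0,v0) in {"top":(200,130),"scene":(230,170)}.items():
    a=cv2.imread(f"pics/{n}8_raw.png")
    for rr in(0,50,100,130,148,166):
        q=proj(n,tip(th,rr));cv2.circle(a,(int((q[0]-u0+.5)*6),int((q[1]-v0+.5)*6)),4,(0,255,0),-1)
    draw(a,n,(RB().as_matrix(),BP),STAND+[box(-8,0,-50,50,0,100)],u0,v0,6,(255,0,255))
    cv2.imwrite(f"pics/{n}8_bar.png",a)
b=np.hstack([cv2.imread("pics/top8_bar.png")[:,:400],cv2.imread("pics/scene8_bar.png")[:,200:]])
cv2.imwrite("pics/bar8.png",b)
g=np.array([-4,68-148*np.cos(th),110+148*np.sin(th)]);print(g)
s=cur();print(tobed(s[0]))
E
```

```text
Traceback (most recent call last):
  File "bed.py", line 4, in RB
    def RB(): return Ro.from_euler("z",BY,degrees=True)*Ro.from_euler("y",28,degrees=True)
                                       ^^
NameError: name 'BY' is not defined. Did you mean: 'BP'?
```

```bash
sed -i 's/^BP=np.*/BY=9.0;BP=np.array([.4764,.1571,.0339])/' bed.py; head -4 bed.py
python3 - <<'E'
from look import *
obs={"top":(43/6+200-.5,66/6+130-.5),"scene":(384/6+230-.5,143/6+170-.5)}
def tip(th,r=166,w=0): return BP+RB().apply(np.array([-4,68-r*np.cos(th),110+r*np.sin(th)])/1000)
f=lambda p:np.concatenate([proj(n,tip(p[0]))-obs[n] for n in obs])
r=least_squares(f,[1.8]);print(r.x,r.fun)
th=r.x[0]
for n,(u0,v0) in {"top":(200,130),"scene":(230,170)}.items():
    a=cv2.imread(f"pics/{n}8_raw.png")
    for rr in(0,50,100,130,148,166):
        q=proj(n,tip(th,rr));cv2.circle(a,(int((q[0]-u0+.5)*6),int((q[1]-v0+.5)*6)),4,(0,255,0),-1)
    draw(a,n,(RB().as_matrix(),BP),STAND+[box(-8,0,-50,50,0,100)],u0,v0,6,(255,0,255))
    cv2.imwrite(f"pics/{n}8_bar.png",a)
b=np.hstack([cv2.imread("pics/top8_bar.png")[:,:400],cv2.imread("pics/scene8_bar.png")[:,200:]])
cv2.imwrite("pics/bar8.png",b)
g=np.array([-4,68-148*np.cos(th),110+148*np.sin(th)]);print(g)
s=cur();print(tobed(s[0]))
E
```

```text
from plan import *
BY=9.0;BP=np.array([.4764,.1571,.0339])
BP=BP+(Ro.from_euler("z",9,degrees=True)*Ro.from_euler("y",28,degrees=True)).apply([.0012,0,.0005])
def RB(): return Ro.from_euler("z",BY,degrees=True)*Ro.from_euler("y",28,degrees=True)
[1.70745935] [ 0.02494605  0.08854472 -0.99219392  1.47299338]
[ -4.          88.16322576 256.62006795]
[  -3.75883257 -136.78537321  207.7329218 ]
```

View pics/bar8.png

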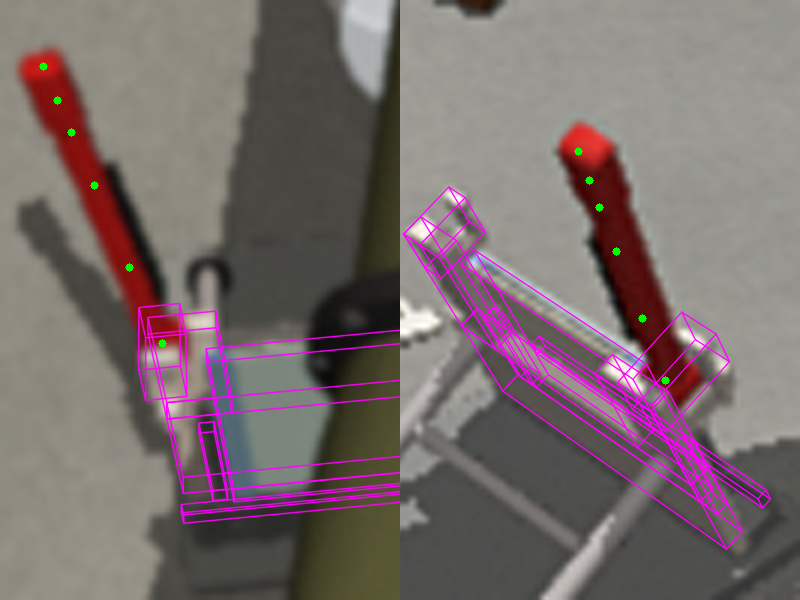

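The bar is at about 1.71 rad, with the grip at bed y≈88, z≈257 mm. Going there with the jaws straddling along bed x.

Run:
```python
from bed import *
s=(tool(-3.5,-139,208)[0],cur()[1]);q=tool(-4,-100,325),tool(-4,88,325)
plan(s,list(q),dmax=40)
```

```text
[[[0, -29, 10], [0, 0, 0]], [[0, -29, 10], [0, 0, 0]], [[0, -30, 10], [0, 0, 0]], [[0, -29, 10], [-0.5, -0.5, 0]], [[0, 0, 38], [0, 0, 0]], [[0, 0, 37], [0, 0, 0]], [[0, 0, 38], [0, 0, 0]], [[0, 0, 37], [0, 0, 0]], [[0, -1, 38], [0, 0, 0]]]
end [0.6111 0.268  0.323 ] [-90.15  27.85   9.2 ] 9
```

Call:
{"fn": "carry_out", "kwargs": {
  "targets": [
    [[0,-29,10],[0,0,0]],
    [[0,-29,10],[0,0,0]],
    [[0,-30,10],[0,0,0]],
    [[0,-29,10],[0,-0.5,0]],
    [[0,0,38],[0,0,0]],
    [[0,0,37],[0,0,0]],
    [[0,0,38],[0,0,0]],
    [[0,0,37],[0,0,0]],
    [[0,0,38],[0,0,0]],
    [[0,0,0],[0,0,0]],
    [[0,0,0],[0,0,0]]
  ],
  "jaw": 0.5
}}

```text
time_s: 15.5
tool_pos: [0.5924, 0.2687, 0.2954]
tool_rot: [-89.6, 26.9, 9.8]
force: [0.8, -0.1, -0.3]
grip_width: 0.0436
```

```bash
python3 -c "
from look import *
look(9,False,r=((220,110,340,230,5),(180,90,300,210,5)))"
```

```text
15.6 [0.593  0.2673 0.2955] [-89.71  26.85   9.47] [ 0.2 -0.   1.1] 0.0438 bed [ -7.1  90.6 292.6]
```

View pics/scene9_raw.png

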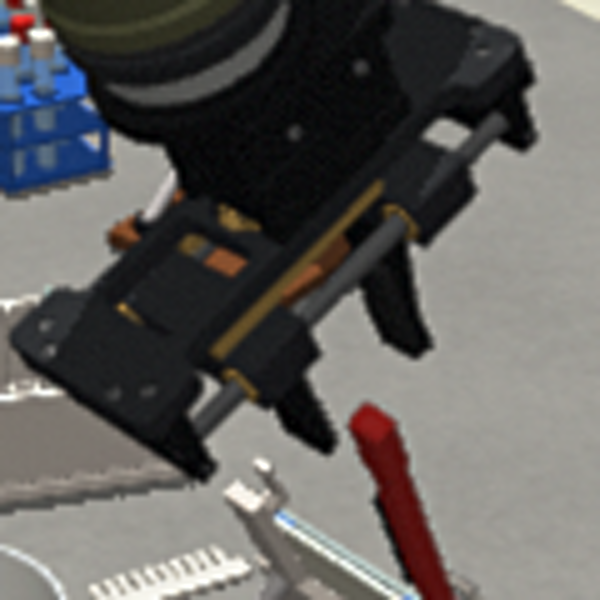

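View pics/top9_raw.png

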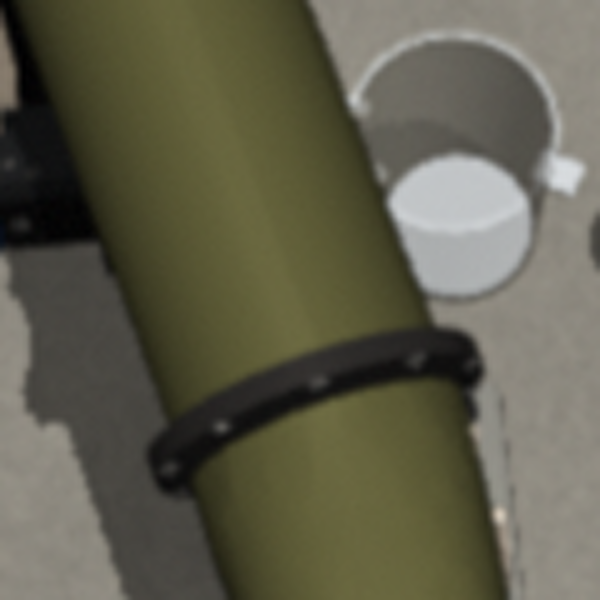

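The arm's reach limited the height to bed z≈293 mm, but the fingers still clear the bar tip at scene (375,420) in the enlarged view. I'll recompute from the measured pose.

Run:
```python
from bed import *
s=cur();print(tobed(s[0]))
plan((tool(-7.1,90.6,292.6)[0],Ro.from_euler("xyz",[-89.7,26.9,9.5],degrees=True)),[tool(-4,88,285),tool(-4,88,238)],dmax=15)
```

```text
[ -6.7759796   89.09051676 292.83511283]
[[[3, 8, -3], [0, 0.5, 1]], [[0, 12, 0], [0, 0, 0]], [[0, 11, 0], [0, 0, 0]], [[0, 12, 0], [0, 0, 0]], [[0, 12, 0], [0, 0, 0]]]
end [0.5708 0.2608 0.2454] [-89.96  27.9    8.94] 5
```

Call:
{"fn": "carry_out", "kwargs": {
  "targets": [
    [[3,4,-3],[0,0.5,1]],
    [[0,0,0],[0,0,0]],
    [[0,12,0],[0,0,0]],
    [[0,12,0],[0,0,0]],
    [[0,12,0],[0,0,0]],
    [[0,12,0],[0,0,0]],
    [[0,0,0],[0,0,0]]
  ]
}}

```text
time_s: 16.3
tool_pos: [0.5703, 0.2585, 0.2443]
tool_rot: [-89.9, 27.9, 8.9]
force: [-0.0, 0.1, 0.1]
grip_width: 0.0434
```

```bash
python3 -c "
from look import *
look(10,False,r=((220,130,340,250,5),(180,90,300,210,5)))"
```

```text
16.4 [0.5708 0.2588 0.245 ] [-89.87  27.7    8.88] [-0.4 -1.  -0.2] 0.0435 bed [ -4.   85.7 237.2]
```

View pics/scene10_raw.png

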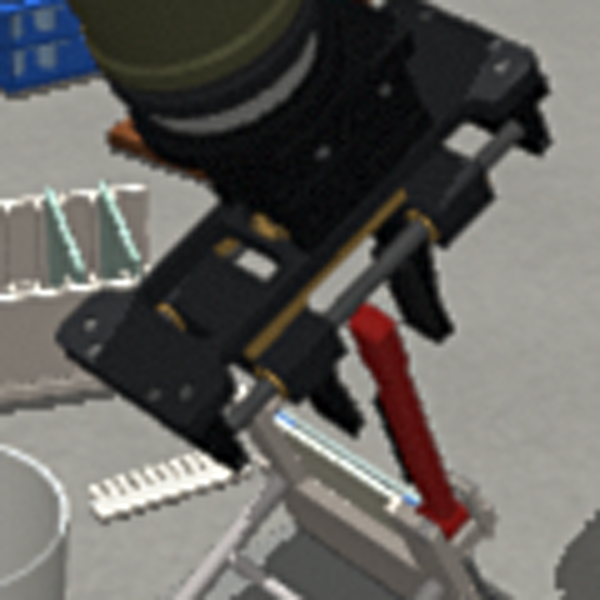

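The fingers straddle the grip, with the tips' midpoint at (398,384) on the bar. Closing lightly.

Call:
{"fn": "carry_out", "kwargs": {
  "targets": [
    [[0,0,0],[0,0,0]],
    [[0,0,0],[0,0,0]],
    [[0,0,0],[0,0,0]],
    [[0,0,0],[0,0,0]],
    [[0,0,0],[0,0,0]],
    [[0,0,0],[0,0,0]]
  ],
  "jaw": 0,
  "squeeze": 12
}}

```text
time_s: 17.0
tool_pos: [0.5704, 0.2596, 0.2461]
tool_rot: [-89.8, 27.8, 9.0]
force: [-1.3, -2.2, 2.0]
grip_width: 0.0142
```

Run:
```python
import numpy as np,json
y,z=86.5,256.5;rows=[]
for th in np.linspace(1.70,0.10,18)[1:]:
    Y,Z=68-148*np.cos(th),110+148*np.sin(th)
    d=[0,int(round(z-Z)),int(round(Y-y))];rows.append([d,[0,0,0]]);y+=d[2];z-=d[1]
print(json.dumps(rows[:9]));print(json.dumps(rows[9:]),y,z)
```

```text
[[[0, -1, -13], [0, 0, 0]], [[0, 0, -14], [0, 0, 0]], [[0, 1, -14], [0, 0, 0]], [[0, 3, -14], [0, 0, 0]], [[0, 4, -13], [0, 0, 0]], [[0, 5, -13], [0, 0, 0]], [[0, 7, -12], [0, 0, 0]], [[0, 7, -12], [0, 0, 0]], [[0, 9, -11], [0, 0, 0]]]
[[[0, 10, -10], [0, 0, 0]], [[0, 10, -9], [0, 0, 0]], [[0, 12, -8], [0, 0, 0]], [[0, 12, -7], [0, 0, 0]], [[0, 12, -6], [0, 0, 0]], [[0, 13, -4], [0, 0, 0]], [[0, 14, -4], [0, 0, 0]], [[0, 14, -2], [0, 0, 0]]] -79.5 124.5
```

Call:
{"fn": "carry_out", "kwargs": {
  "targets": [
    [[0,-1,-13],[0,0,0]],
    [[0,0,-14],[0,0,0]],
    [[0,1,-14],[0,0,0]],
    [[0,0,0],[0,0,0]]
  ]
}}

```text
time_s: 17.4
tool_pos: [0.5776, 0.2149, 0.2452]
tool_rot: [-90.1, 27.8, 8.6]
force: [-3.5, -1.1, 0.9]
grip_width: 0.014
```

Call:
{"fn": "carry_out", "kwargs": {
  "targets": [
    [[0,3,-14],[0,0,0]],
    [[0,4,-13],[0,0,0]],
    [[0,5,-13],[0,0,0]],
    [[0,7,-12],[0,0,0]],
    [[0,7,-12],[0,0,0]],
    [[0,9,-11],[0,0,0]],
    [[0,0,0],[0,0,0]]
  ]
}}

```text
time_s: 18.1
tool_pos: [0.5731, 0.1388, 0.2129]
tool_rot: [-90.1, 27.7, 8.6]
force: [3.0, -3.3, -0.1]
grip_width: 0.014
```

```bash
python3 -c "
from look import *
look(11,False,r=((220,130,340,250,5),(180,90,300,210,5)))"
```

```text
18.2 [0.5733 0.1395 0.2133] [-90.1   27.67   8.73] [ 2.7 -5.   1.3] 0.014 bed [ -3.4 -32.6 201.5]
```

View pics/scene11_raw.png

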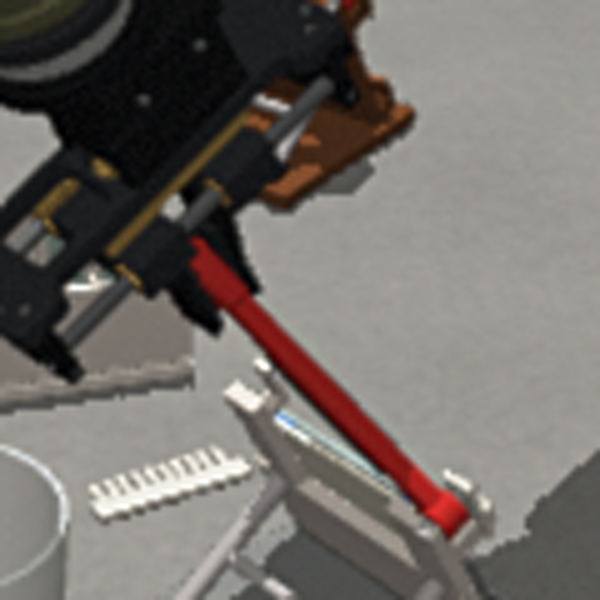

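The bar follows and is at about 0.83 rad. Continuing.

Call:
{"fn": "carry_out", "kwargs": {
  "targets": [
    [[0,10,-9],[0,0,0]],
    [[0,10,-8],[0,0,0]],
    [[0,12,-8],[0,0,0]],
    [[0,12,-7],[0,0,0]],
    [[0,12,-6],[0,0,0]],
    [[0,13,-4],[0,0,0]],
    [[0,14,-3],[0,0,0]],
    [[0,10,-1],[0,0,0]],
    [[0,0,0],[0,0,0]]
  ]
}}

```text
time_s: 19.1
tool_pos: [0.5383, 0.0848, 0.1307]
tool_rot: [-90.4, 27.6, 8.5]
force: [3.9, -10.9, -0.9]
grip_width: 0.0138
```

```bash
python3 -c "
from look import *
look(12,False,r=((220,130,340,250,5),(200,130,300,230,6)))"
```

```text
19.2 [0.5385 0.0849 0.131 ] [-90.45  27.62   8.55] [  3.9 -11.6  -1. ] 0.0133 bed [ -2.6 -81.  108.7]
```

View pics/scene12_raw.png

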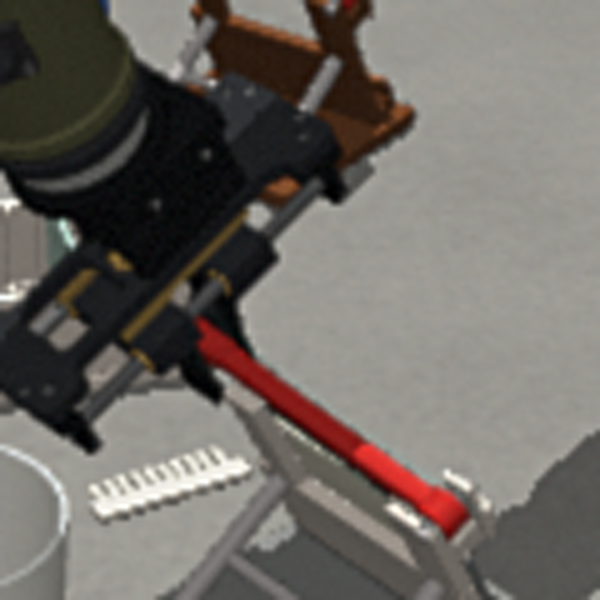

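Call:
{"fn": "carry_out", "kwargs": {
  "targets": [
    [[0,6,-2],[0,0,0]],
    [[0,5,-1],[0,0,0]],
    [[0,0,0],[0,0,0]]
  ]
}}

```text
time_s: 19.5
tool_pos: [0.5338, 0.0826, 0.1215]
tool_rot: [-90.3, 27.6, 8.6]
force: [3.9, -8.9, -0.2]
grip_width: 0.0139
```

Call:
{"fn": "carry_out", "kwargs": {
  "targets": [
    [[0,3,0],[0,0,0]],
    [[0,2,0],[0,0,0]],
    [[0,0,0],[0,0,0]]
  ]
}}

```text
time_s: 19.8
tool_pos: [0.5318, 0.0818, 0.1175]
tool_rot: [-90.4, 27.6, 8.6]
force: [3.8, -10.2, -0.1]
grip_width: 0.0135
```

Call:
{"fn": "carry_out", "kwargs": {
  "targets": [
    [[0,2,0],[0,0,0]],
    [[0,0,0],[0,0,0]]
  ]
}}

```text
time_s: 20.0
tool_pos: [0.5309, 0.0815, 0.1158]
tool_rot: [-90.4, 27.6, 8.6]
force: [3.9, -10.3, 1.9]
grip_width: 0.0137
```

Call:
{"fn": "carry_out", "kwargs": {
  "targets": [
    [[0,2,0],[0,0,0]],
    [[0,0,0],[0,0,0]]
  ]
}}

```text
time_s: 20.2
tool_pos: [0.53, 0.0812, 0.114]
tool_rot: [-90.4, 27.6, 8.6]
force: [3.7, -10.6, 0.7]
grip_width: 0.0137
```

Call:
{"fn": "carry_out", "kwargs": {
  "targets": [
    [[0,2,0],[0,0,0]],
    [[0,0,0],[0,0,0]]
  ]
}}

```text
time_s: 20.4
tool_pos: [0.5291, 0.081, 0.1122]
tool_rot: [-90.4, 27.6, 8.6]
force: [2.6, -10.4, 1.8]
grip_width: 0.0134
```

There is no clear rise in the pressing force, so the pads may be sliding. I'll let go, rise and look.

Call:
{"fn": "carry_out", "kwargs": {
  "targets": [
    [[0,0,0],[0,0,0]],
    [[0,0,0],[0,0,0]],
    [[0,0,0],[0,0,0]],
    [[0,-5,0],[0,0,0]],
    [[0,-10,0],[0,0,0]],
    [[0,-15,0],[0,0,0]],
    [[0,-15,0],[0,0,0]],
    [[0,-15,0],[0,0,0]],
    [[0,-15,-5],[0,0,0]],
    [[0,0,0],[0,0,0]]
  ],
  "jaw": 0.4
}}

```text
time_s: 21.4
tool_pos: [0.5648, 0.0863, 0.1811]
tool_rot: [-89.9, 27.4, 8.9]
force: [0.2, -0.6, -0.3]
grip_width: 0.0349
```

```bash
cat > bar.py <<'E'
from look import *
def barview(k,th,r):
    for n,(u0,v0,u1,v1,kk) in zip(("scene","top"),r):
        a=cv2.imread(f"pics/{n}{k}_raw.png")
        c,s=np.cos(th),np.sin(th)
        # bar box: along dir (0,-c,s), perp (0,s,c); underside -10
        Rb=np.array([[1,0,0],[0,-c,s],[0,s,c]]).T
        R=RB().as_matrix()@Rb;t=BP+RB().apply(np.array([-4,68,110])/1000)
        draw(a,n,(R,t),[box(-7,7,130,166,-8,10),box(-6,6,0,130,-4,8)],u0,v0,kk,(255,255,0))
        cv2.imwrite(f"pics/{n}{k}_b.png",a)
E
python3 -c "
from bar import *
r=((230,170,320,260,6),(200,130,300,230,6))
look(13,False,r=r);barview(13,0.0,r)"
```

```text
21.5 [0.564  0.0865 0.1801] [-89.84  27.63   8.95] [-0.2 -0.7 -0.2] 0.0349 bed [ -3.2 -83.5 164. ]
```

View pics/scene13_raw.png

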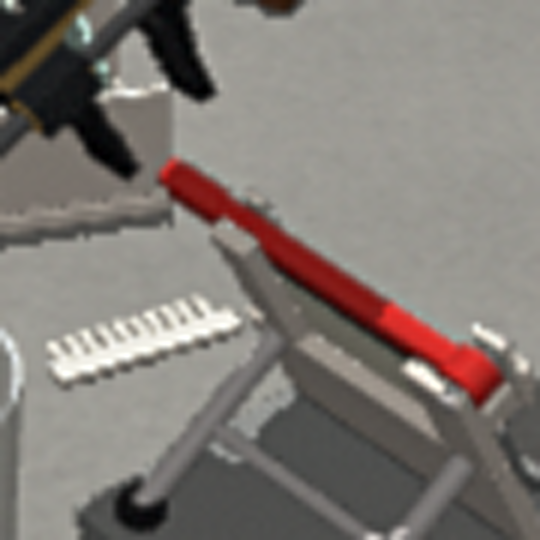

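View pics/scene13_b.png

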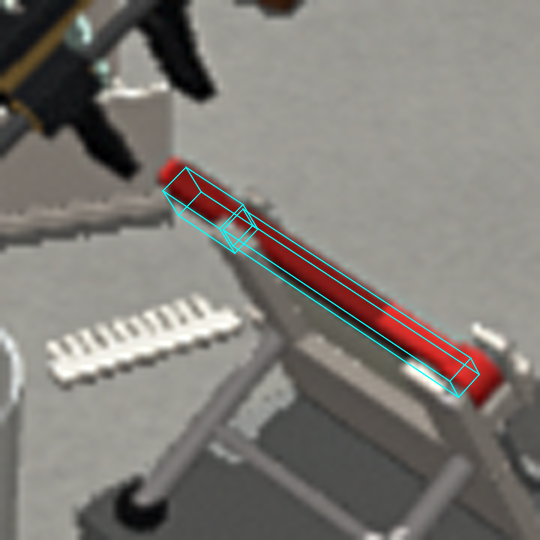

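The bar is across, but I can't tell from this whether it is fully down. I'll shut the fingers and press on the grip from above.

Call:
{"fn": "carry_out", "kwargs": {
  "targets": [
    [[-1,0,1],[0,0,0]],
    [[0,0,0],[0,0,0]],
    [[0,0,0],[0,0,0]],
    [[0,10,0],[0,0,0]],
    [[0,10,0],[0,0,0]],
    [[0,10,0],[0,0,0]],
    [[0,5,0],[0,0,0]],
    [[0,0,0],[0,0,0]]
  ],
  "jaw": 0
}}

```text
time_s: 22.3
tool_pos: [0.5448, 0.0847, 0.1475]
tool_rot: [-89.9, 27.8, 8.9]
force: [1.0, 0.1, -0.5]
grip_width: 0.0006
```

Call:
{"fn": "carry_out", "kwargs": {
  "targets": [
    [[0,3,0],[0,0,0]],
    [[0,3,0],[0,0,0]],
    [[0,0,0],[0,0,0]]
  ]
}}

```text
time_s: 22.6
tool_pos: [0.5432, 0.0843, 0.1432]
tool_rot: [-89.9, 27.6, 8.9]
force: [0.4, -0.1, -0.3]
grip_width: 0.0005
```

Call:
{"fn": "carry_out", "kwargs": {
  "targets": [
    [[0,2,0],[0,0,0]],
    [[0,0,0],[0,0,0]]
  ]
}}

```text
time_s: 22.8
tool_pos: [0.5431, 0.0844, 0.1429]
tool_rot: [-89.9, 27.5, 8.9]
force: [2.7, 0.1, 7.4]
grip_width: 0.0006
```

Call:
{"fn": "carry_out", "kwargs": {
  "targets": [
    [[0,2,0],[0,0,0]],
    [[0,0,0],[0,0,0]]
  ]
}}

```text
time_s: 23.0
tool_pos: [0.543, 0.0844, 0.1428]
tool_rot: [-89.9, 27.4, 8.9]
force: [3.4, 0.0, 13.2]
grip_width: 0.0
```

The bar resists 13 N with no give, at bed z≈121 mm where the grip's top should be when it's down. One more press, then retreat.

Call:
{"fn": "carry_out", "kwargs": {
  "targets": [
    [[0,2,0],[0,0,0]],
    [[0,0,0],[0,0,0]],
    [[0,0,0],[0,0,0]]
  ]
}}

```text
time_s: 23.3
tool_pos: [0.543, 0.0843, 0.1426]
tool_rot: [-89.9, 27.2, 8.9]
force: [4.5, -0.6, 19.6]
grip_width: 0.0003
```

Call:
{"fn": "carry_out", "kwargs": {
  "targets": [
    [[0,-10,0],[0,0,0]],
    [[0,-15,0],[0,0,0]],
    [[0,-20,0],[0,0,0]],
    [[0,-25,0],[0,0,0]],
    [[0,-20,-30],[0,0,0]],
    [[0,-10,-40],[0,0,0]],
    [[0,0,-40],[0,0,0]],
    [[0,0,-40],[0,0,0]],
    [[0,0,-40],[0,0,0]],
    [[0,0,-40],[0,0,0]],
    [[0,0,0],[0,0,0]]
  ]
}}

```text
time_s: 24.4
tool_pos: [0.6207, -0.1443, 0.225]
tool_rot: [-90.2, 27.8, 8.2]
force: [-0.6, -0.6, 0.7]
grip_width: 0.0004
```

```bash
python3 -c "
from bar import *
r=((230,170,330,270,6),(200,130,300,230,6))
look(14,False,r=r);barview(14,0.0,r)"
```

```text
24.5 [ 0.6211 -0.1408  0.225 ] [-89.83  27.73   8.82] [0.5 0.7 0.3] 0.0004 bed [  -5.9 -316.9  213.4]
```

View pics/scene14_raw.png

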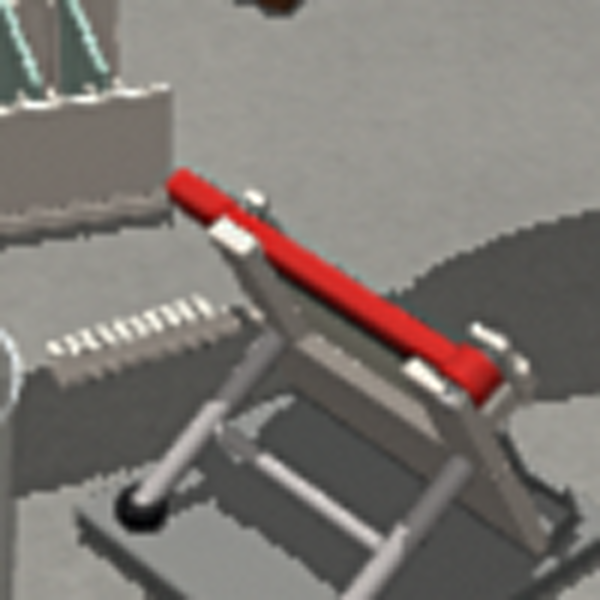

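View pics/top14_b.png

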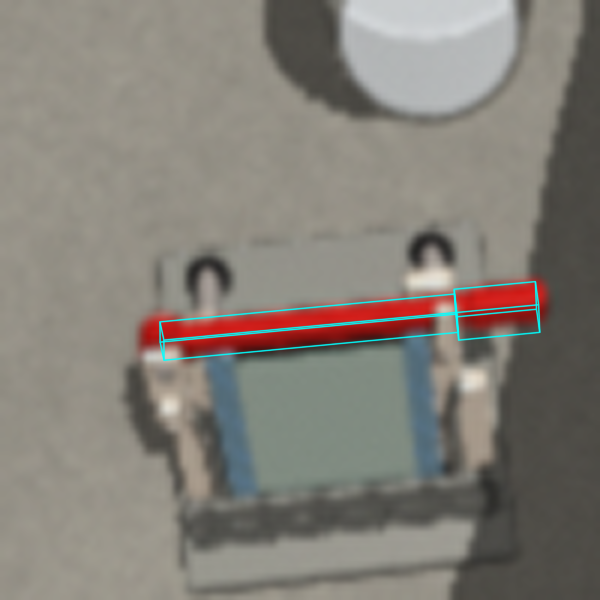

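View pics/top14.png

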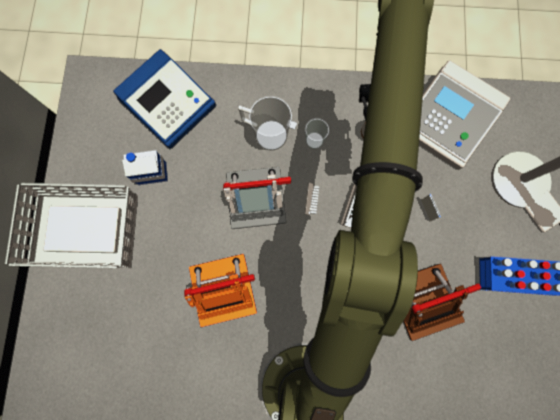

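The cassette is centred between the guides and flat on the plate. The bar lies across it in the keeper, and nothing else has moved. The gripper is clear of everything, so I'm handing in.

Run:
```python
from cell import env
print(env.get_obs()["force"]); print(env.sign_off())
```

```text
[0.47546946 0.67621066 0.30609855]
the job is handed in; nothing more can be done
None
```

The gel cassette is in the casting stand with the red clamp bar pressed down on its top edge. I handed the job in at about 24.5 s with the gripper clear of everything.

- **Cassette:** I drew it from the rack's far slot and lowered it between the guides. I then touched the back plate lightly to find its face and set the foot on the gasket behind the lip. Before I let go, the gasket and back plate pressed back with about 5–7 N. The last pictures show it centred between the guides and lying flat against the plate.
- **Clamp bar:** The first swing with the bar gripped left it slightly high, because the pads slid on the grip. I let go and pressed it down with closed fingertips. It then held 20 N with no further give. The grip's top was about 1 mm above the expected fully-down height, which is within my error in locating the stand.
- **Everything else:** In the last pictures the comb, jug, beaker and carton are where they started. The arm hid part of the rack and most of the amber bottle in the final top view. Both glass plates were in the rack in the side views from the clamping stage.

**Disagreements:** The side camera put the bar about 2 px away from where my model of the stand predicted. The back plate was about 1.4 mm further back than I had estimated from the pictures.

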